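# Refit the filter in an air cleaner and prove the catch holds

### The arm

A 6-joint arm with a two-finger parallel gripper is mounted at the origin on the work surface. World frame = base frame: x ahead of the robot, y to its left, z up, the work surface at z = 0. Lengths are in m, angles in rad, forces in N, time in s.
With the tool pointing down it reaches from about 0.35 to 0.775 m from the base axis. Payload 5.5 kg.
Tool frame: the origin (TCP) lies at the very end of the fingers, on their centre line; the grasp point (between the pads) lies 19 mm behind it; z points along the fingers, y is the direction in which the jaws open and shut (so a half turn about z gives the same grasp; the last joint's range is limited). The gripper opens to 85 mm and grips with 20 to 120 N. Pads are 22 mm wide; open, the fingers measure 114 mm over their backs; the gripper's body (76 mm by 85 mm) begins 54 mm behind the grasp point. The pads swing forward as they close: fully open they stand 13 mm farther back than shut.
Start: joints at [1.106, 0.313, 0.046, 1.304, 0, 1.431], TCP at [0.184, 0.545, 0.231] pointing down, gripper open.
Joint ranges: [-2.76, 2.76], [-0.86, 1.69], [-1.03, 1.26], [-2.2, 2.34], [-1.47, 1.5], [-3.14, 3.14]. Speed limits (rad/s): [2.57, 2.57, 3.14, 3.14, 3.14, 3.14].

### API

Orientations are given as a unit quaternion [x, y, z, w].
In Python, from plant import arm, camera, camera_info gives the robot as it stands.
- The arm moves only by the tool jog_arm, never from a script. Its argument "series" is one flat list of numbers, 7 for each row, row after row: the shift along the tool's x, y, z in m, then the turn, a rotation vector about the tool's x, y, z in units of 6 degrees (1.0 is 6 degrees), then the finger opening in m, from 0 to 0.0854. In form: [x, y, z, ax, ay, az, hand, x, y, z, ax, ay, az, hand, ...]. A call has 1 to 10 rows; each row is the pose to reach, as a shift and turn from the pose measured when the call began, along the tool's axes at that moment; what a row does not reach only later rows make up. A row lasts 1/12 s, in which the tool goes at most 41.7 mm and 7.16 degrees, less where a joint would pass 70% of its speed; a pose out of reach is approached as far as the arm can. A call with a gripper value outside its range is refused whole. The fingers move at their own pace and stop on an object; "squeeze" is the grip in N (left out, the last holds). Time passes only in rows, so rows that repeat a pose let the fingers close. It gives the time, the measured TCP pose, the force and the opening at its end, in the units of the state.
- arm.get_obs(): the state, without advancing time (a new reading comes with each control period).
- camera(name): name is "scene" or "top"; returns (picture, depth): 420x560x3 uint8, blue, green, red; 420x560 float32, m along the optical axis (not along the pixel's ray), 0 where there is no reading.
- camera_info(name): a dict with "intrinsics" (3x3 intrinsics, pixels), "camera_from_world" (4x4, takes a point from world to camera coordinates). Camera axes: x right, y down, z forward; pixel columns grow to the right and rows downward; lengths in m; the calibration is good to about 2 mm. A picture is of the moment at which its call begins. camera_info takes no time and is no camera call.
- arm.sign_off(): hands the job in, once; it reports no verdict.
The state is a dict: "t": time; "qpos": joint angles; "qvel": joint speeds; "tau": joint torques, N m; "eef_pos": TCP position; "tool_rot": TCP orientation; "force": force on the tool from outside, world axes, zero at the start; "ft_torque": the same for the moment, N m; "gripper_width": finger opening in m.
Only numpy, scipy, OpenCV 4.12 (cv2) and the standard library are available. Lean on these libraries where they do the work, as an engineer would, in place of code of your own. Each camera call takes 0.05 s, during which the arm holds its last target.

### The job

Put the filter frame back into the air cleaner that lies on the desk: hook the frame's thin tongue under the lip of the bay, swing the other end down until the frame lies flat on the bay floor, and slide the catch all the way over its free edge. Then take the frame's grip bar and pull it up, building up gently to about 10 N and never wrenching it, to prove that the catch holds; let it settle back flat and let go. Leave the other things on the desk where they are.

Things in the scene. Friction and masses are not known exactly. Their poses are not given: they have to be found in the camera images.
- cleaner: White air cleaner lying on its back, fixed: block 257 x 170 x 70 mm high, outside x -113.5 to +143.5 mm. Open bay in its top: x -93.5 to +93.5 mm, y -63 to +63 mm, flat floor 51 mm above the desk, rim 70 mm. Lip at the bay's -x end (nearer the robot), catch at the +x end. Origin: on the desk, under the bay's centre; z up.
- lip_edge (a point): Middle of the lip's free edge, at its underside, 64 mm above the desk at x -79.5 mm of the cleaner; axes as the cleaner. The lip is 6 mm thick, as wide as the bay, flush with the rim, and overhangs the floor by 14 mm (x -93.5 to -79.5 mm) with a 13 mm high gap below it.
- filter: Loose grey filter frame with pale pleats, about 0.25 kg: 154 (x) x 120 (y) x 15 mm thick, plus a flat tongue at its -x edge (180 mm long in all, undersides level). Origin: centre of the underside of the 154 mm frame, z up. Starts flat on the desk. Seated, tongue towards the cleaner's -x, its top is 4 mm below the rim, with 3 mm play each side and 7 mm in all along x.
- tongue_edge (a point): Middle of the tongue's leading edge, underside, x -103 mm of the filter; axes as the filter. The tongue is 5 mm thick, 26 mm long, 120 mm wide. The frame is too long to go in level: the tongue goes under the lip first, with the frame tilted 15 to 20 degrees, free edge high.
- free_edge (a point): Middle of the edge opposite the tongue, at its underside, x +77 mm of the filter frame. Axes as the filter.
- grip_bar (a point): Middle of the grip bar: an upright rib 12 mm thick (filter x), 60 mm long (filter y), standing 30 mm above the frame's top face; this point lies halfway up it, 30 mm above the filter's underside. Axes as the filter.
- catch (a joint): Travel in m of the sliding catch on the rim: 0 open, 0.018 closed; moves along the cleaner's -x, needs about 2 N, no spring, stays where left. Its plate (60 mm wide, 6 mm thick, on the rim) has its edge 6 mm outside the bay at 0 and 12 mm over the bay at 0.018, and then keeps the seated frame in with 4 mm of free lift. A frame that is not down blocks it.
- catch_grip (a point): Middle of the catch's upright fin: 12 mm thick (cleaner x), 44 mm long (cleaner y), 26 mm high, standing on the catch plate; top of the fin 102 mm above the desk, this point 89 mm, the plate's top 76 mm. It lies at x +116.5 mm of the cleaner when open and moves with the catch. Axes as the cleaner.
- mug: White mug, 76 mm across, 90 mm high, standing beyond the work; not to be disturbed. Origin: centre of its underside.
- pencil_tin: Closed metal pencil tin, 200 by 75 by 45 mm, on the left; not to be disturbed. Origin: centre of its underside.
- book: Closed book with blank blue cover, 186 by 134 by 24 mm, on the right; not to be disturbed. Origin: centre of its underside.
Mind the look-alikes: they are no part of the job. What is shaped like the filter but black, pink or yellow is not meant.

How it is judged:
By the outcome, as a careful person would: the job done as asked, in the order asked, and still so for the second after the job is handed in, with the robot touching nothing.
It also fails if it takes over 58 s, if anything falls off the work surface, if the arm or the gripper's body presses on something with over 40 N, if the wrist force passes 120 N, or if a joint passes its speed limit or range.

## Working session

There is one attempt and no reset: what is moved stays moved. The work goes in short steps, Python scripts to look and compute and a tool call to move; the robot and the scene stay as the last step left them, time stands still between calls to the robot, and variables do not carry over. Pictures are saved under pics/ and viewed, and the job is handed in when it is done.

Besides the shell and the picture viewer there is one more tool, called after "Call:" in YAML: its name, and indented under it one key for each argument. jog_arm: Moves the arm, as the interface text tells. Its arguments: {"type":"object","properties":{"series":{"type":"array","items":{"type":"number"}},"squeeze":{"type":"number"}},"required":["series"]}

```bash
ls; mkdir -p pics
python3 - <<'E'
from plant import arm,camera,camera_info
import cv2,numpy as np
o=arm.get_obs();print(o)
for n in("scene","top"):
    im,d=camera(n);cv2.imwrite(f"pics/{n}0.png",im);np.savez(f"pics/{n}0.npz",im=im,d=d)
    i=camera_info(n);print(n,i)
E
```

```text
pics
{'t': 0.0, 'qpos': array([ 1.10636885e+00,  3.13960962e-01,  4.49919563e-02,  1.30360847e+00,
       -2.01388733e-05,  1.43122977e+00]), 'qvel': array([-0.00059927,  0.00026518, -0.00120992,  0.00074545, -0.0002135 ,
       -0.0010585 ]), 'tau': array([ 3.14440713e-04, -4.80625463e+01,  2.98534083e+01,  1.94411643e-02,
       -1.82938516e-04, -2.89613538e-06]), 'eef_pos': array([0.18329319, 0.54446618, 0.23043662]), 'tool_rot': array([ 1.61717077e-01,  9.86836761e-01, -8.53264560e-04, -2.55267123e-04]), 'force': array([ 0.30253954,  0.20837929, -0.13035564]), 'ft_torque': array([ 0.05379649, -0.05003596, -0.00027456]), 'gripper_width': 0.0851501442415791}
scene {'intrinsics': array([[500.04085751,   0.        , 280.99575448],
       [  0.        , 500.04085751, 208.29794954],
       [  0.        ,   0.        ,   1.        ]]), 'camera_from_world': array([[-0.87666174,  0.48090305,  0.01401599,  0.44608611],
       [ 0.38779521,  0.72357319, -0.57101377, -0.1279457 ],
       [-0.28474385, -0.49515059, -0.82082083,  1.98146121],
       [ 0.        ,  0.        ,  0.        ,  1.        ]])}
top {'intrinsics': array([[518.55048148,   0.        , 278.95214901],
       [  0.        , 518.55048148, 211.94277466],
       [  0.        ,   0.        ,   1.        ]]), 'camera_from_world': array([[-0.0164596 , -0.9995974 , -0.02311085,  0.01585892],
       [-0.98769234,  0.01985053, -0.15514442,  0.51588962],
       [ 0.15554072,  0.02027279, -0.98762143,  1.46102648],
       [ 0.        ,  0.        ,  0.        ,  1.        ]])}
```

View pics/scene0.png

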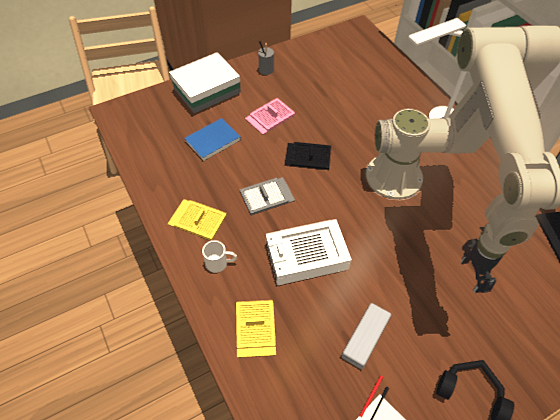

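View pics/top0.png

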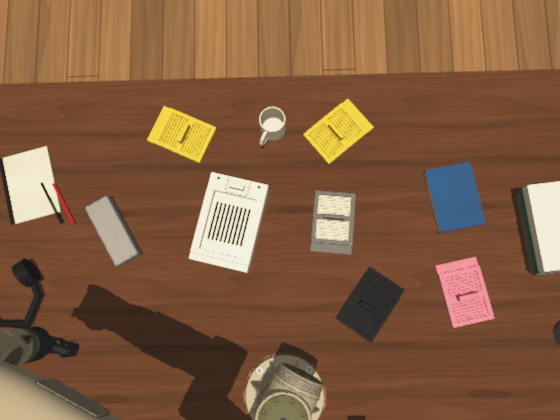

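The grey frame with pale pleats is at top (333,222) and scene (267,195). The look-alikes in the top view are black (370,304), pink (465,292), yellow (182,134) and yellow (338,131). Only the grey one fits, so I'll confirm it enlarged.

Run:
```python
import cv2,numpy as np
im=np.load("pics/top0.npz")['im']; 
cv2.imwrite("pics/t0f.png",cv2.resize(im[180:265,295:375],None,fx=7,fy=7,interpolation=cv2.INTER_CUBIC))
cv2.imwrite("pics/t0c.png",cv2.resize(im[165:280,180:280],None,fx=5,fy=5,interpolation=cv2.INTER_CUBIC))
im=np.load("pics/scene0.npz")['im']; 
cv2.imwrite("pics/s0.png",cv2.resize(im[170:290,230:360],None,fx=5,fy=5,interpolation=cv2.INTER_CUBIC))
```

```text
(no output)
```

View pics/t0f.png

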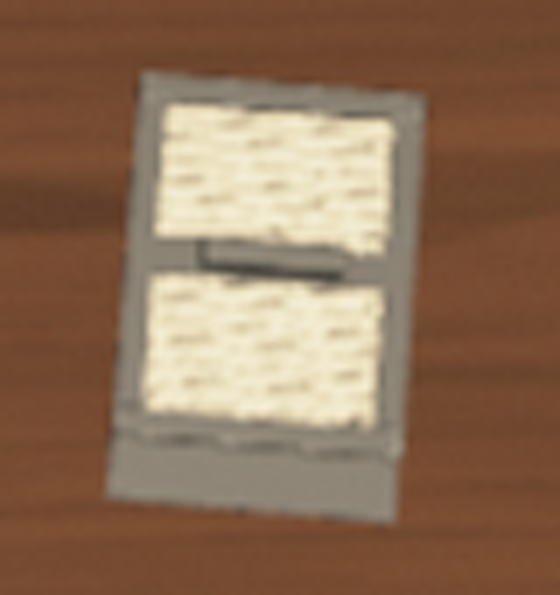

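View pics/t0c.png

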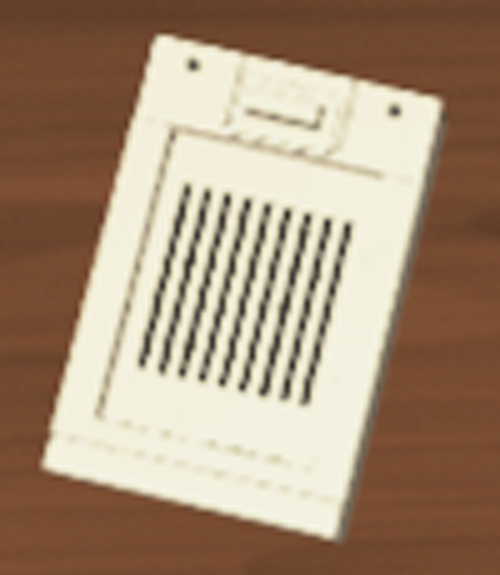

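View pics/s0.png

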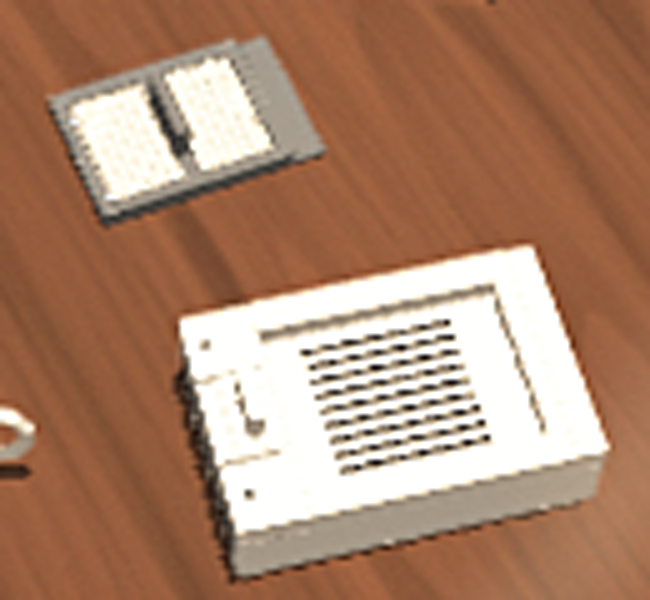

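The crop shows the grey frame with cream pleats, its tongue pointing at the robot (bottom at top-view rows ~243–253). The cleaner's catch is at its far end. Next I'll measure both from the depth points.

```bash
cat > h.py <<'E'
import numpy as np,cv2
from plant import arm,camera,camera_info
def cloud(name,d):
    i=camera_info(name);K=i["intrinsics"];T=i["camera_from_world"]
    v,u=np.mgrid[:d.shape[0],:d.shape[1]]
    c=np.stack([(u-K[0,2])/K[0,0]*d,(v-K[1,2])/K[1,1]*d,d],-1)
    return (c-T[:3,3])@T[:3,:3]
def proj(name,p):
    i=camera_info(name);K=i["intrinsics"];T=i["camera_from_world"]
    c=T[:3,:3]@np.asarray(p)+T[:3,3];q=K@c;return q[:2]/q[2]
def ray(name,uv,z):
    i=camera_info(name);K=i["intrinsics"];T=i["camera_from_world"]
    r=T[:3,:3].T@np.linalg.inv(K)@np.array([uv[0],uv[1],1.]);o=-T[:3,:3].T@T[:3,3]
    return o+r*(z-o[2])/r[2]
E
python3 - <<'E'
from h import *
z=np.load("pics/top0.npz");im,d=z['im'],z['d'];P=cloud("top",d)
hsv=cv2.cvtColor(im,cv2.COLOR_BGR2HSV)
print("desk z",np.median(P[200:240,270:305,2]))
def comp(m,seed,plane):
    n,l,s,c=cv2.connectedComponentsWithStats(m.astype(np.uint8),connectivity=4)
    k=l[seed[1],seed[0]];mm=(l==k).astype(np.uint8)
    cs,_=cv2.findContours(mm,cv2.RETR_EXTERNAL,cv2.CHAIN_APPROX_NONE)
    c=max(cs,key=cv2.contourArea)[:,0].astype(float)
    # rectified contour
    return mm,np.array([ray("top",q,plane)[:2] for q in c])
# cleaner region by height
for nm,(x0,x1,y0,y1) in {"cl":(180,280,165,280),"fi":(300,365,182,262)}.items():
    Q=P[y0:y1,x0:x1];print(nm,np.histogram(Q[...,2],bins=np.arange(-.005,.11,.005)))
Q=P[165:280,180:280].reshape(-1,3)
s=Q[abs(Q[:,2]-.070)<.006]
r=cv2.minAreaRect((s[:,:2]*1000).astype(np.float32));print("cleaner top",r,np.median(s[:,2]), cv2.boxPoints(r))
s=Q[abs(Q[:,2]-.051)<.004];r=cv2.minAreaRect((s[:,:2]*1000).astype(np.float32));print("floor",r,np.median(s[:,2]))
s=Q[Q[:,2]>.085];print("fin",len(s),s.mean(0),s.max(0))
Q=P[182:262,300:365].reshape(-1,3)
s=Q[(Q[:,2]>.011)&(Q[:,2]<.03)];r=cv2.minAreaRect((s[:,:2]*1000).astype(np.float32));print("frame",r,np.median(s[:,2]))
s=Q[(Q[:,2]>.003)&(Q[:,2]<.03)];r=cv2.minAreaRect((s[:,:2]*1000).astype(np.float32));print("frame+tongue",r)
s=Q[Q[:,2]>.035];r=cv2.minAreaRect((s[:,:2]*1000).astype(np.float32));print("bar",r,len(s),s.mean(0),np.median(s[:,2]))
E
```

```text
desk z -0.00026355993404486247
cl (array([2652, 2434,  356,   23,   16,   18,   14,   15,   13,  122,  912,
       1333,  299,  220, 1221,  991,  218,   28,    3,   11,   18,   42]), array([-0.005,  0.   ,  0.005,  0.01 ,  0.015,  0.02 ,  0.025,  0.03 ,
        0.035,  0.04 ,  0.045,  0.05 ,  0.055,  0.06 ,  0.065,  0.07 ,
        0.075,  0.08 ,  0.085,  0.09 ,  0.095,  0.1  ,  0.105]))
fi (array([1246, 1337,  795,  908,  541,   55,    4,    4,   10,   46,   35,
          4,    0,    0,    0,    0,    0,    0,    0,    0,    0,    0]), array([-0.005,  0.   ,  0.005,  0.01 ,  0.015,  0.02 ,  0.025,  0.03 ,
        0.035,  0.04 ,  0.045,  0.05 ,  0.055,  0.06 ,  0.065,  0.07 ,
        0.075,  0.08 ,  0.085,  0.09 ,  0.095,  0.1  ,  0.105]))
cleaner top ((490.32452392578125, 151.13763427734375), (171.07508850097656, 257.7655029296875), 75.58977508544922) 0.0696352317857982 [[344.20947  100.36532 ]
 [593.86536   36.217094]
 [636.4396   201.90994 ]
 [386.7837   266.05817 ]]
floor ((483.0333251953125, 142.40423583984375), (150.00103759765625, 247.87063598632812), 75.66703033447266) 0.05102342992437889
fin 132 [0.46968842 0.06930313 0.63918292] [0.59435643 0.14751972 1.52334498]
frame ((480.6875915527344, -148.0666961669922), (120.10104370117188, 198.4614715576172), 83.97370910644531) 0.014656243707213653
frame+tongue ((491.3109130859375, -149.7618408203125), (190.4947052001953, 236.1531524658203), 88.71231079101562)
bar ((407.5787658691406, -81.5133056640625), (53.695892333984375, 269.94659423828125), 54.04988098144531) 113 [ 0.46707773 -0.12923028  0.27991866] 0.04500625363839251
```

Run:
```python
from h import *
z=np.load("pics/top0.npz");im,d=z['im'],z['d'];P=cloud("top",d)
hsv=cv2.cvtColor(im,cv2.COLOR_BGR2HSV)
T=camera_info("top")["camera_from_world"];print("cam",-T[:3,:3].T@T[:3,3])
def blob(x0,x1,y0,y1,name="top",im=im,S=85,V=70):
    h=cv2.cvtColor(im,cv2.COLOR_BGR2HSV)
    m=np.zeros(h.shape[:2],np.uint8);m[y0:y1,x0:x1]=((h[...,1]<S)&(h[...,2]>V))[y0:y1,x0:x1]
    cs,_=cv2.findContours(m,cv2.RETR_EXTERNAL,cv2.CHAIN_APPROX_NONE);c=max(cs,key=cv2.contourArea)
    return m,c
for nm,b,zt in(("filter",(300,365,182,262),.015),("cleaner",(180,280,165,280),.07)):
    m,c=blob(*b);Q=np.array([ray("top",q,zt)[:2]*1000 for q in c[:,0].astype(float)],np.float32)
    r=cv2.minAreaRect(Q);print(nm,cv2.contourArea(c),r);print(cv2.boxPoints(r))
# bar: robust by depth
Q=P[182:262,300:365].reshape(-1,3);s=Q[(abs(Q[:,2]-.045)<.008)&(abs(Q[:,0]-.485)<.05)&(abs(Q[:,1]+.15)<.06)]
print("bar",len(s),s.mean(0),cv2.minAreaRect((s[:,:2]*1000).astype(np.float32)))
Q=P[165:200,220:260].reshape(-1,3);s=Q[(abs(Q[:,2]-.102)<.01)&(abs(Q[:,0]-.58)<.05)]
print("fin",len(s),s.mean(0),cv2.minAreaRect((s[:,:2]*1000).astype(np.float32)))
# scene
z=np.load("pics/scene0.npz");im2,d2=z['im'],z['d'];P2=cloud("scene",d2)
Q=P2[170:290,230:360].reshape(-1,3)
s=Q[(abs(Q[:,2]-.07)<.006)];print("scene cl top",np.median(s[:,2]),cv2.minAreaRect((s[:,:2]*1000).astype(np.float32)))
Q=P2[172:218,235:300].reshape(-1,3);s=Q[(abs(Q[:,2]-.015)<.006)];print("scene fr top",len(s),cv2.minAreaRect((s[:,:2]*1000).astype(np.float32)))
s=Q[(abs(Q[:,2]-.045)<.008)];print("scene bar",len(s),s.mean(0),cv2.minAreaRect((s[:,:2]*1000).astype(np.float32)))
```

```text
cam [ 0.28255215 -0.02400723  1.52334498]
filter 2436.5 ((487.9210205078125, -149.97247314453125), (121.08084869384766, 181.25840759277344), 84.02117156982422)
[[ 391.47885  -200.74356 ]
 [ 571.7513   -219.62363 ]
 [ 584.36316   -99.201385]
 [ 404.09076   -80.32132 ]]
cleaner 5460.5 ((487.7823486328125, 148.3617706298828), (176.54371643066406, 259.0614013671875), 75.63630676269531)
[[340.4026    94.982704]
 [591.36584   30.715767]
 [635.1621   201.74084 ]
 [384.19885  266.00778 ]]
bar 91 [ 0.50220976 -0.14937232  0.04468004] ((502.380126953125, -149.10739135742188), (57.87425231933594, 12.712477684020996), 84.59577941894531)
fin 75 [0.58430565 0.12677764 0.101042  ] ((584.693359375, 126.31993865966797), (44.12625503540039, 13.675561904907227), 77.9452133178711)
scene cl top 0.06984035699265503 ((554.767822265625, 134.78665161132812), (176.77316284179688, 389.7315979003906), 76.22765350341797)
scene fr top 786 ((485.9518127441406, -157.16258239746094), (220.4212188720703, 214.35919189453125), 57.30637741088867)
scene bar 45 [ 0.50401929 -0.14862232  0.04294073] ((502.7659912109375, -149.40499877929688), (58.87798309326172, 12.439558982849121), 84.52925872802734)
```

Run:
```python
from h import *
yaw=np.radians(-14.41);u=np.array([np.cos(yaw),np.sin(yaw)]);v=np.array([-u[1],u[0]]);o=np.array([.4758,.1549])
for n in("top","scene"):
    z=np.load(f"pics/{n}0.npz");P=cloud(n,z['d']).reshape(-1,3)
    a=(P[:,:2]-o)@u*1000;b=(P[:,:2]-o)@v*1000;h=P[:,2]*1000
    ok=(h>-10)&(h<115)
    def prof(sel,c,rng,st=2):
        r=[]
        for x in np.arange(*rng,st):
            k=ok&sel&(abs(c-x)<=st/2)
            r.append(f"{x:.0f}:{np.median(h[k]):.0f}({k.sum()})" if k.sum()>3 else f"{x:.0f}:-")
        print(" ".join(r))
    print(n,"far x");prof((abs(b)<60)&(abs(b)>35),a,(84,106));prof((abs(b)<70),a,(134,152))
    print("near");prof((abs(b)<70),a,(-122,-106));prof(abs(b)<55,a,(-90,-70))
    print("fin");prof((abs(b)<20),a,(102,130))
    print("y+");prof((abs(a)<70),b,(54,74));prof((abs(a-10)<100),b,(78,94))
    print("y-");prof((abs(a)<70),b,(-74,-54));prof((abs(a-10)<100),b,(-94,-78))
    k=ok&(abs(a-115)<15)&(abs(b)<35)&(h>94)&(h<110);print("fin top",a[k].mean(),np.percentile(a[k],[3,97]),b[k].mean(),np.percentile(b[k],[2,98]),h[k].mean())
```

```text
top far x
84:52(11) 86:51(10) 88:49(15) 90:51(12) 92:56(15) 94:63(24) 96:70(14) 98:68(8) 100:70(16) 102:69(12) 104:69(10)
134:69(29) 136:69(33) 138:71(37) 140:70(31) 142:68(26) 144:- 146:- 148:- 150:-
near
-122:-0(34) -120:-0(32) -118:1(33) -116:0(31) -114:27(56) -112:70(35) -110:70(37) -108:69(34)
-90:68(29) -88:69(26) -86:69(27) -84:70(30) -82:69(26) -80:68(18) -78:51(26) -76:51(26) -74:51(27) -72:51(27)
fin
102:75(14) 104:76(7) 106:80(19) 108:97(26) 110:102(8) 112:101(10) 114:102(10) 116:103(9) 118:102(8) 120:- 122:- 124:75(8) 126:75(6) 128:76(13)
y+
54:50(31) 56:50(35) 58:50(30) 60:50(37) 62:53(64) 64:65(65) 66:69(33) 68:70(37) 70:69(36) 72:69(28)
78:69(45) 80:69(52) 82:71(43) 84:69(45) 86:66(8) 88:- 90:- 92:-
y-
-74:70(33) -72:69(39) -70:69(36) -68:71(33) -66:70(33) -64:70(37) -62:69(5) -60:52(30) -58:51(30) -56:51(33)
-94:0(43) -92:-0(49) -90:0(44) -88:-1(45) -86:10(94) -84:46(156) -82:69(48) -80:70(49)
fin top 112.31658693265524 [107.01604717 117.8376856 ] -0.29774974253887226 [-20.75533902  20.86111132] 101.73772947642746
scene far x
84:49(6) 86:53(5) 88:51(7) 90:51(7) 92:- 9
[... 258 characters left out ...]
18) -84:69(18) -82:67(25) -80:65(38) -78:51(22) -76:52(15) -74:50(21) -72:50(10)
fin
102:75(8) 104:- 106:- 108:99(4) 110:100(8) 112:102(7) 114:104(8) 116:101(9) 118:101(6) 120:86(16) 122:77(6) 124:79(4) 126:76(7) 128:76(7)
y+
54:58(5) 56:- 58:- 60:65(7) 62:69(15) 64:69(26) 66:70(13) 68:70(25) 70:69(26) 72:70(20)
78:70(39) 80:48(94) 82:38(230) 84:35(229) 86:31(92) 88:1(37) 90:-1(31) 92:-1(29)
y-
-74:69(20) -72:70(14) -70:68(28) -68:68(26) -66:61(58) -64:61(55) -62:54(33) -60:52(19) -58:51(24) -56:51(17)
-94:- -92:- -90:- -88:66(11) -86:69(18) -84:70(23) -82:71(23) -80:69(34)
fin top 114.04434956105213 [108.59792498 120.1712288 ] 1.893488493512344 [-19.11705582  21.0326077 ] 102.04132256308577
```

```bash
cat >> h.py <<'E'
from scipy.spatial.transform import Rotation as R
CY=np.radians(-14.41);CO=np.array([.4758,.1549,0])
def toolrot(yaw,tilt=0.):
    """tool y along yaw dir, frame tilted by tilt (deg, +x end up) about frame y"""
    return R.from_euler('z',yaw)*R.from_euler('y',-np.radians(tilt))*R.from_matrix(np.array([[0,1,0],[1,0,0],[0,0,-1.]]).T)
def rel(p,rot,o=None):
    o=o or arm.get_obs();R0=R.from_quat(o['tool_rot'])
    s=R0.inv().apply(np.asarray(p)-o['eef_pos']);w=(R0.inv()*rot).as_rotvec()/np.radians(6)
    print("shift mm",np.round(s*1000,1),"turn",np.round(w,3));return s,w
def st():
    o=arm.get_obs();print("t",round(o['t'],2),"tcp",np.round(o['eef_pos']*1000,1),"F",np.round(o['force'],1),"w",round(o['gripper_width']*1000,1),"zyx",np.round(R.from_quat(o['tool_rot']).as_matrix()[:,1:].T,3).tolist())
    return o
E
python3 - <<'E'
from h import *
st();print(toolrot(0,0).as_matrix())
rel([.5025,-.1493,.10],toolrot(np.radians(-6)))
rel([.5025,-.1493,.23],toolrot(np.radians(-6)))
E
```

```text
t 0.1 tcp [183.3 544.5 230.5] F [-0.4 -0.7  0.2] w 85.5 zyx [[0.319, 0.948, -0.002], [-0.001, -0.001, -1.0]]
[[ 0.  1.  0.]
 [ 1.  0.  0.]
 [ 0.  0. -1.]]
shift mm [-524.  -555.5  131.3] turn [-1.5000e-02  9.0000e-03  1.2899e+01]
shift mm [-523.9 -555.7    1.3] turn [-1.5000e-02  9.0000e-03  1.2899e+01]
```

Call:
jog_arm:
  series: [-0.524,-0.556,0.001,0,0,12.9,0.05,-0.524,-0.556,0.001,0,0,12.9,0.05,-0.524,-0.556,0.001,0,0,12.9,0.05,-0.524,-0.556,0.001,0,0,12.9,0.05,-0.524,-0.556,0.001,0,0,12.9,0.05,-0.524,-0.556,0.001,0,0,12.9,0.05,-0.524,-0.556,0.001,0,0,12.9,0.05,-0.524,-0.556,0.001,0,0,12.9,0.05,-0.524,-0.556,0.001,0,0,12.9,0.05,-0.524,-0.556,0.001,0,0,12.9,0.05]
  squeeze: 40

```text
t: 0.93
eef_pos: [0.3574, 0.1644, 0.2307]
tool_rot: [0.711, 0.704, -0.001, 0.0]
force: [0.4, -0.0, -0.4]
gripper_width: 0.0502
```

Run:
```python
from h import *
st()
rel([.5025,-.1493,.12],toolrot(np.radians(-6)))
```

```text
t 0.93 tcp [357.4 164.4 230.7] F [ 0.4 -0.  -0.4] w 50.2 zyx [[1.0, -0.01, -0.001], [-0.001, -0.001, -1.0]]
shift mm [-312.1  148.2  111. ] turn [-0.005  0.013  0.906]
```

Call:
jog_arm:
  series: [-0.312,0.148,0.11,0,0,0.9,0.05,-0.312,0.148,0.11,0,0,0.9,0.05,-0.312,0.148,0.11,0,0,0.9,0.05,-0.312,0.148,0.11,0,0,0.9,0.05,-0.312,0.148,0.11,0,0,0.9,0.05,-0.312,0.148,0.11,0,0,0.9,0.05,-0.312,0.148,0.11,0,0,0.9,0.05,-0.312,0.148,0.11,0,0,0.9,0.05,-0.312,0.148,0.11,0,0,0.9,0.05,-0.312,0.148,0.11,0,0,0.9,0.05]

```text
t: 1.77
eef_pos: [0.5037, -0.154, 0.1185]
tool_rot: [0.745, 0.667, -0.001, 0.0]
force: [0.4, -0.3, -0.3]
gripper_width: 0.0501
```

Run:
```python
from h import *
st()
im,d=camera("top");cv2.imwrite("pics/t1.png",cv2.resize(im[150:270,280:400],None,fx=5,fy=5))
im,d=camera("scene");cv2.imwrite("pics/s1.png",cv2.resize(im[120:240,220:340],None,fx=5,fy=5))
rel([.5025,-.1493,.019],toolrot(np.radians(-6)))
```

```text
t 1.77 tcp [ 503.7 -154.   118.5] F [ 0.4 -0.3 -0.3] w 50.1 zyx [[0.994, -0.109, -0.001], [-0.001, -0.002, -1.0]]
shift mm [  0.6   1.2 100.8] turn [-0.029  0.002 -0.015]
```

View pics/s1.png

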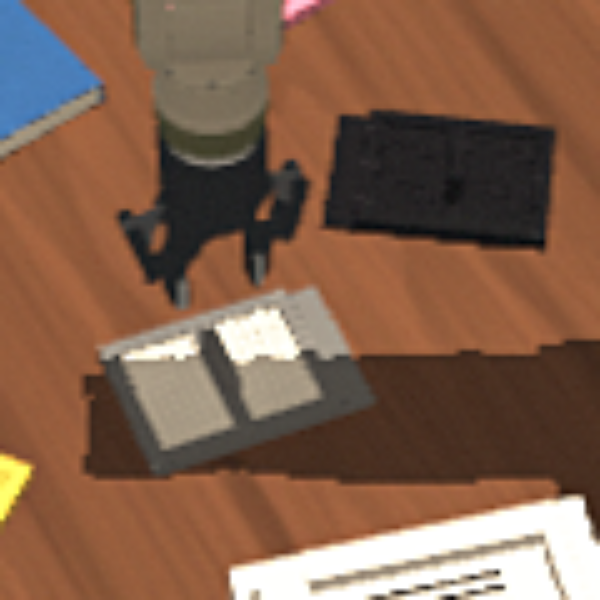

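The gripper hangs above the grey frame. Its fingers (crop 180,295 and 258,275) straddle the bar along filter x. Going down.

Call:
jog_arm:
  series: [0,0.001,0.035,0,0,0,0.05,0.0006,0.001,0.065,0,0,0,0.04,0.0006,0.001,0.085,0,0,0,0.04,0.0006,0.001,0.096,0,0,0,0.04,0.0006,0.001,0.101,0,0,0,0.04,0.0006,0.001,0.101,0,0,0,0.04,0.0006,0.001,0.101,0,0,0,0.04]

```text
t: 2.45
eef_pos: [0.5025, -0.1485, 0.0196]
tool_rot: [0.743, 0.669, -0.001, -0.001]
force: [0.4, 0.0, -0.4]
gripper_width: 0.04
```

Run:
```python
from h import *
st()
rel([.5025,-.1493,.019],toolrot(np.radians(-6)))
```

```text
t 2.45 tcp [ 502.5 -148.5   19.6] F [ 0.4  0.  -0.4] w 40.0 zyx [[0.994, -0.105, -0.002], [-0.002, -0.0, -1.0]]
shift mm [-0.8  0.1  0.6] turn [-0.023  0.003 -0.003]
```

Call:
jog_arm:
  series: [0,0,0,0,0,0,0.012,0,0,0,0,0,0,0.005,0,0,0,0,0,0,0.0,0,0,0,0,0,0,0.0,0,0,0,0,0,0,0.0]
  squeeze: 60

```text
t: 2.87
eef_pos: [0.5033, -0.1488, 0.0211]
tool_rot: [0.743, 0.669, -0.0, 0.0]
force: [-1.1, 1.6, 6.2]
gripper_width: 0.0108
```

Call:
jog_arm:
  series: [0,0,-0.01,0,0,0,0.0,0,0,-0.03,0,0,0,0.0,0,0,-0.06,0,0,0,0,0,0,-0.1,0,0,0,0,0,0,-0.14,0,0,0,0,0,0,-0.16,0,0,0,0,0,0,-0.16,0,0,0,0]

```text
t: 3.45
eef_pos: [0.5063, -0.15, 0.1874]
tool_rot: [0.743, 0.669, 0.002, 0.005]
force: [1.2, -1.5, -2.7]
gripper_width: 0.0107
```

Run:
```python
from h import *
st()
# pre-insert pose: tongue tip clearances
im,d=camera("scene");cv2.imwrite("pics/s2.png",cv2.resize(im[100:240,200:340],None,fx=4,fy=4))
im,d=camera("top");cv2.imwrite("pics/t2.png",cv2.resize(im[150:270,280:400],None,fx=4,fy=4))
```

```text
t 3.45 tcp [ 506.3 -150.   187.4] F [ 1.2 -1.5 -2.7] w 10.7 zyx [[0.994, -0.105, 0.009], [0.009, -0.005, -1.0]]
```

View pics/s2.png

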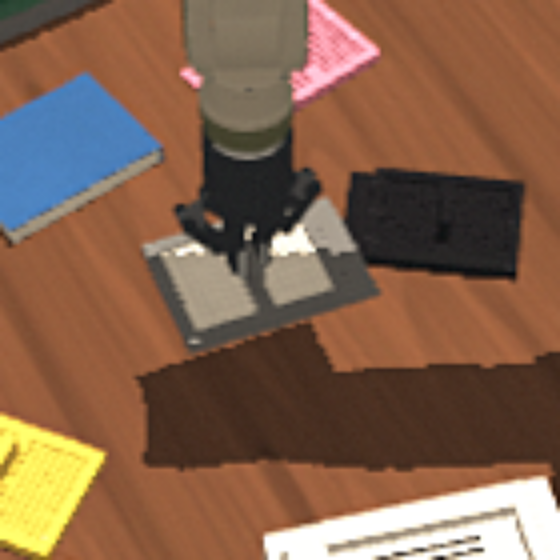

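```bash
cat >> h.py <<'E'
def frameprof(P,tcp,rot,printit=True):
    """points in tool-aligned frame coords: a along tool y, b along tool x(left), h along -tool z, rel tcp (mm)"""
    L=rot.inv().apply(P.reshape(-1,3)-tcp)*1000
    return L[:,1],L[:,0],-L[:,2]
E
python3 - <<'E'
from h import *
o=st();rot=R.from_quat(o['tool_rot'])
for n in("top","scene"):
    im,d=camera(n);P=cloud(n,d);a,b,h=frameprof(P,o['eef_pos'],rot)
    ok=(abs(h+4)<12)&(abs(a+13)<105)&(abs(b)<70)
    for lo,hi in((-103,-80),(-76,-40),(-40,-10),(15,40),(40,76)):
        k=ok&(a>lo)&(a<hi)
        print(n,lo,hi,"n",k.sum(),"h",np.median(h[k]),"b pct",np.percentile(b[k],[1,99]))
    for lo,hi in((-58,-40),(-40,-20),(20,40),(40,58)):
        k=ok&(b>lo)&(b<hi)
        if k.sum()>20:print(n,"b",lo,hi,"h",np.median(h[k]),"a pct",np.percentile(a[k],[1,99]))
E
```

```text
t 3.55 tcp [ 503.7 -148.8  182. ] F [-0.5  0.6 -3.8] w 10.9 zyx [[0.994, -0.105, 0.002], [0.001, -0.001, -1.0]]
  return _methods._mean(a, axis=axis, dtype=dtype,
  ret = ret.dtype.type(ret / rcount)
Traceback (most recent call last):
IndexError: index -1 is out of bounds for axis 0 with size 0
```

```bash
cat >> h.py <<'E'
def report(o=None,cams=("top","scene"),tag=None):
    o=o or st();rot=R.from_quat(o['tool_rot'])
    for n in cams:
        im,d=camera(n);P=cloud(n,d);a,b,h=frameprof(P,o['eef_pos'],rot)
        if tag: cv2.imwrite(f"pics/{tag}_{n}.png",im);np.savez(f"pics/{tag}_{n}.npz",im=im,d=d)
        ok=(abs(h+5)<14)&(abs(a+13)<108)&(abs(b)<75)&(d.ravel()>0)
        for lo,hi in((-103,-80),(-76,-40),(-40,-10),(15,40),(40,76)):
            k=ok&(a>lo)&(a<hi)
            if k.sum()>20:print(n,"a",lo,hi,"n",k.sum(),"h",np.round(np.median(h[k]),1),"b pct",np.percentile(b[k],[1,99]).round(1))
        for lo,hi in((-58,-40),(-40,-20),(20,40),(40,58)):
            k=ok&(b>lo)&(b<hi)
            if k.sum()>20:print(n,"b",lo,hi,"h",np.round(np.median(h[k]),1),"a pct",np.percentile(a[k],[1,99]).round(1))
E
python3 - <<'E'
from h import *
report(tag="q3")
E
```

```text
t 3.6 tcp [ 502.7 -148.4  180.4] F [-0.4  1.  -2.8] w 10.9 zyx [[0.994, -0.105, -0.001], [-0.001, -0.0, -1.0]]
top a 40 76 n 53 h -7.0 b pct [44.2 58. ]
top b 40 58 h -7.0 a pct [34.3 78.7]
scene a -103 -80 n 100 h -15.2 b pct [-59.1  59.3]
scene a -76 -40 n 217 h -9.4 b pct [-40.1  59. ]
scene a -40 -10 n 148 h -9.8 b pct [-54.4  59.9]
scene a 15 40 n 158 h -10.8 b pct [-53.3  59.1]
scene a 40 76 n 286 h -9.9 b pct [-61.8  58.7]
scene b -58 -40 h -10.1 a pct [-97.   79.1]
scene b -40 -20 h -10.2 a pct [-96.8  79.1]
scene b 20 40 h -10.6 a pct [-97.9  78.4]
scene b 40 58 h -9.0 a pct [-98.4  78.7]
```

View pics/q3_top.png

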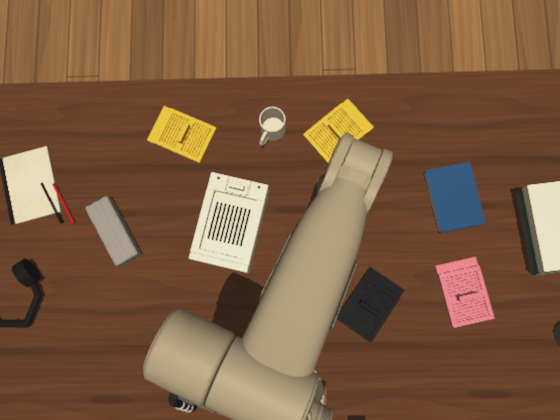

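Scene depth shows the frame level and square in the gripper: free edge at ≈+78 mm, sides at ±59.5 mm, and the tongue top 15 mm below the TCP. The arm hides it in the top view. Next I'll tilt it and carry it over the bay.

```bash
cat >> h.py <<'E'
U=.0205
def tippose(xt,zt,tilt,y=0.,dyaw=0.):
    t=np.radians(tilt);x=xt/1000+.103*np.cos(t)-U*np.sin(t);z=zt/1000+.103*np.sin(t)+U*np.cos(t)
    p=CO+np.array([np.cos(CY)*x-np.sin(CY)*y/1000,np.sin(CY)*x+np.cos(CY)*y/1000,z])
    return p,toolrot(CY+np.radians(dyaw),tilt)
def tip(o=None):
    o=o or arm.get_obs();rot=R.from_quat(o['tool_rot'])
    w=o['eef_pos']+rot.apply([0,-.103,U]);q=R.from_euler('z',-CY).apply(w-CO)*1000
    f=R.from_euler('z',-CY).apply(o['eef_pos']+rot.apply([0,.077,U])-CO)*1000
    print("tip in cleaner mm",q.round(1),"free edge",f.round(1));return q
E
python3 - <<'E'
from h import *
st();tip()
p,r=tippose(-70,150,17);print(p);rel(p,r)
E
```

```text
t 3.7 tcp [ 502.  -148.   179.1] F [ 0.1 -0.2 -3.5] w 11.0 zyx [[0.994, -0.105, -0.004], [-0.004, 0.001, -1.0]]
tip in cleaner mm [  -1.2 -301.9  159.1] free edge [ 176.8 -275.6  158.3]
[0.49759773 0.14929924 0.19971853]
shift mm [295.2 -35.6 -20.2] turn [-2.867 -0.211  1.388]
```

Call:
jog_arm:
  series: [0.03,-0.004,-0.006,-0.4,0,0.2,0,0.065,-0.008,-0.012,-0.8,-0.05,0.4,0,0.1,-0.012,-0.02,-1.2,-0.1,0.6,0,0.135,-0.016,-0.02,-1.6,-0.1,0.8,0,0.17,-0.02,-0.02,-2,-0.15,1,0,0.205,-0.025,-0.02,-2.3,-0.2,1.2,0,0.24,-0.03,-0.02,-2.6,-0.2,1.3,0,0.27,-0.034,-0.02,-2.8,-0.21,1.39,0,0.288,-0.0356,-0.02,-2.87,-0.21,1.39,0,0.295,-0.0356,-0.02,-2.87,-0.21,1.39,0]

```text
t: 4.53
eef_pos: [0.4951, 0.1516, 0.1971]
tool_rot: [0.781, 0.608, 0.089, 0.115]
force: [-0.4, -0.3, -3.6]
gripper_width: 0.0114
```

Run:
```python
from h import *
report(tag="q4");tip();st()
p,r=tippose(-70,100,17);print(p);rel(p,r)
im=cv2.imread("pics/q4_scene.png");cv2.imwrite("pics/q4s.png",cv2.resize(im[130:290,210:370],None,fx=3.7,fy=3.7))
```

```text
t 4.53 tcp [495.1 151.6 197.1] F [-0.4 -0.3 -3.6] w 11.4 zyx [[0.928, -0.234, 0.289], [0.28, -0.072, -0.957]]
top a -103 -80 n 141 h -16.1 b pct [-61.2  -0.8]
top a -76 -40 n 303 h -8.5 b pct [-61.9   1.2]
top a -40 -10 n 218 h -10.1 b pct [-62.  -12.1]
top a 15 40 n 316 h -9.0 b pct [-61.8  56.5]
top a 40 76 n 578 h -8.6 b pct [-61.6  56.6]
top b -58 -40 h -8.4 a pct [-98.   77.4]
top b -40 -20 h -10.0 a pct [-99.6  78. ]
top b 20 40 h -9.2 a pct [21.5 78.6]
top b 40 58 h -6.9 a pct [10.4 78.2]
scene a -103 -80 n 99 h -15.9 b pct [-54.3  57.6]
scene a -76 -40 n 220 h -8.9 b pct [-24.3  58.1]
scene a -40 -10 n 143 h -9.1 b pct [-57.5  58.3]
scene a 15 40 n 240 h -8.9 b pct [-63.2  57.5]
scene a 40 76 n 324 h -8.8 b pct [-62.5  58.2]
scene b -58 -40 h -8.3 a pct [-81.3  81. ]
scene b -40 -20 h -10.2 a pct [-96.3  82.3]
scene b 20 40 h -9.2 a pct [-97.2  80.5]
scene b 40 58 h -8.3 a pct [-95.   80.9]
tip in cleaner mm [-71.5   0.  148.2] free edge [100.8   0.5 200.4]
t 4.63 tcp [496.3 150.  197.7] F [ 0.7 -0.5 -2.4] w 11.0 zyx [[0.928, -0.236, 0.29], [0.28, -0.073, -0.957]]
[0.49759773 0.14929924 0.14971853]
shift mm [ -0.3 -12.6  46.3] turn [-0.028  0.007  0.026]
```

View pics/q4s.png

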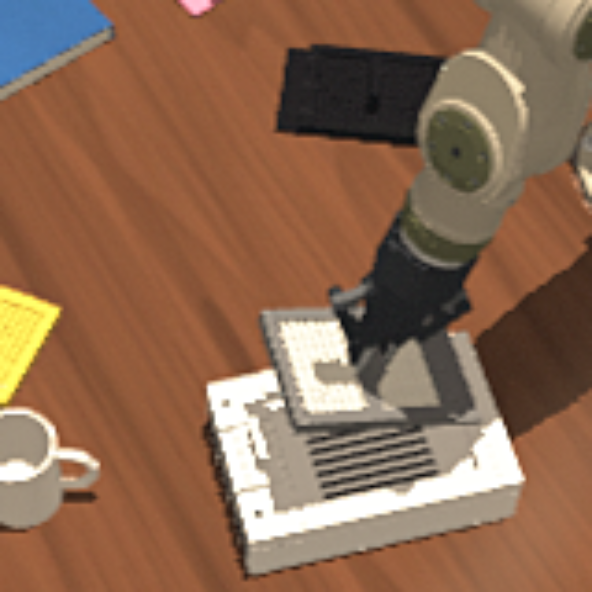

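View pics/q4_top.png

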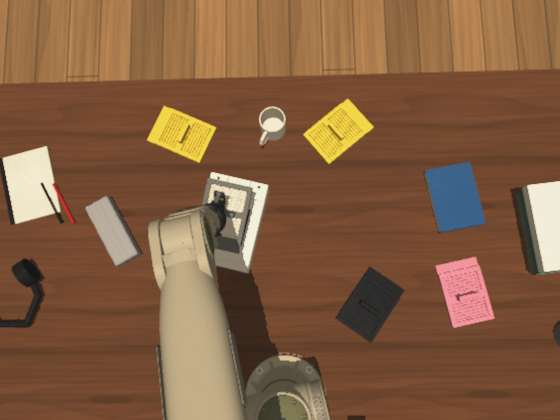

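```bash
sed -i 's/^U=.0205/U=.0215/' h.py
python3 - <<'E'
from h import *
o=st();tip()
for a in((-72,90,17,.5),(-72,65,17,.5),(-72,54,17,.5)):
    p,r=tippose(*a);rel(p,r)
E
```

```text
t 4.63 tcp [496.3 150.  197.7] F [ 0.7 -0.5 -2.4] w 11.0 zyx [[0.928, -0.236, 0.29], [0.28, -0.073, -0.957]]
tip in cleaner mm [-71.2   0.  147.3] free edge [101.1   0.5 199.4]
shift mm [  0.2 -17.4  54.3] turn [-0.028  0.007  0.026]
shift mm [  0.3 -24.6  78.2] turn [-0.028  0.007  0.026]
shift mm [  0.3 -27.8  88.8] turn [-0.028  0.007  0.026]
```

Call:
jog_arm:
  series: [0,-0.005,0.015,0,0,0,0,0,-0.011,0.035,0,0,0,0,0,-0.0174,0.054,0,0,0,0,0,-0.021,0.068,0,0,0,0,0,-0.0237,0.075,0,0,0,0,0,-0.0246,0.078,0,0,0,0,0,-0.0246,0.078,0,0,0,0,0,-0.0246,0.078,0,0,0,0]

```text
t: 5.3
eef_pos: [0.4957, 0.1496, 0.1164]
tool_rot: [0.781, 0.607, 0.089, 0.116]
force: [0.6, 0.4, -3.5]
gripper_width: 0.0107
```

Run:
```python
from h import *
report(tag="q5");o=st();tip()
p,r=tippose(-72,54,17,.5);rel(p,r)
for n in("top","scene"):
    z=np.load(f"pics/q5_{n}.npz");P=cloud(n,z['d']).reshape(-1,3)
    q=R.from_euler('z',-CY).apply(P-CO)*1000
    # lip top & frame points, by cleaner x
    for nm,k in {"lip top":(abs(q[:,2]-70)<5)&(q[:,0]<-60)&(abs(q[:,0]+90)<35)&(abs(q[:,1])<60)}.items(): print(n,nm,k.sum(),np.percentile(q[k,0],[2,98]) if k.sum() else '')
im=cv2.imread("pics/q5_scene.png");cv2.imwrite("pics/q5s.png",cv2.resize(im[180:290,250:370],None,fx=5,fy=5,interpolation=cv2.INTER_CUBIC))
im=cv2.imread("pics/q5_top.png");cv2.imwrite("pics/q5t.png",cv2.resize(im[165:280,180:280],None,fx=5,fy=5,interpolation=cv2.INTER_CUBIC))
```

```text
t 5.3 tcp [495.7 149.6 116.4] F [ 0.6  0.4 -3.5] w 10.7 zyx [[0.927, -0.236, 0.29], [0.28, -0.073, -0.957]]
top a -103 -80 n 141 h -15.3 b pct [-73.8  -4.8]
top a -76 -40 n 264 h -7.5 b pct [-62.4  -0.6]
top a -40 -10 n 187 h -9.1 b pct [-62.4 -13.2]
top a 15 40 n 284 h -9.6 b pct [-62.  57.]
top a 40 76 n 521 h -8.9 b pct [-61.9  56.4]
top b -58 -40 h -8.4 a pct [-118.8   77.7]
top b -40 -20 h -10.0 a pct [-119.2   77.9]
top b 20 40 h -9.7 a pct [18.6 78.1]
top b 40 58 h -8.5 a pct [ 6.2 77.8]
scene a -103 -80 n 107 h -15.2 b pct [-46.6  74.1]
scene a -76 -40 n 192 h -8.5 b pct [-27.   57.7]
scene a -40 -10 n 135 h -8.5 b pct [-54.5  59.5]
scene a 15 40 n 221 h -9.4 b pct [-64.9  57.6]
scene a 40 76 n 306 h -9.2 b pct [-60.3  58.7]
scene b -58 -40 h -8.1 a pct [-119.3   79.9]
scene b -40 -20 h -10.6 a pct [-119.8   79.7]
scene b 20 40 h -10.2 a pct [-120.6   80.5]
scene b 40 58 h -9.4 a pct [-118.2   78.6]
t 5.4 tcp [496.  150.1 116.6] F [ 0.3 -1.  -2.2] w 11.1 zyx [[0.927, -0.236, 0.291], [0.281, -0.072, -0.957]]
tip in cleaner mm [-71.5   0.1  66.1] free edge [100.7   0.5 118.4]
shift mm [ 0.2 -4.  11.3] turn [-0.018 -0.001  0.019]
top lip top 253 [-112.7878629  -61.0344679]
scene lip top 285 [-112.11313829  -61.41894446]
```

View pics/q5s.png

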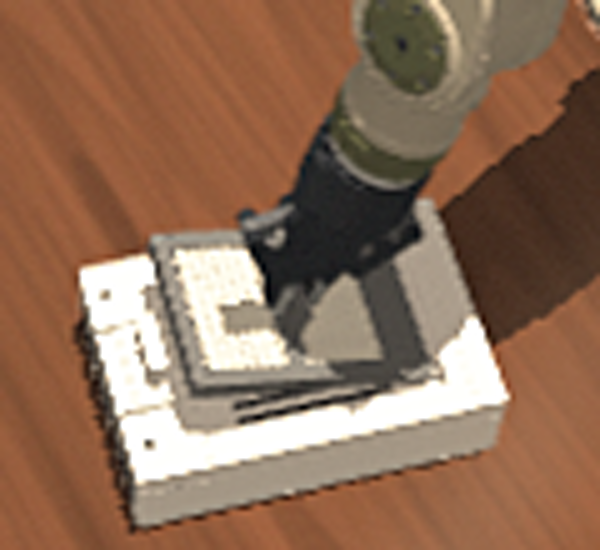

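View pics/q5t.png

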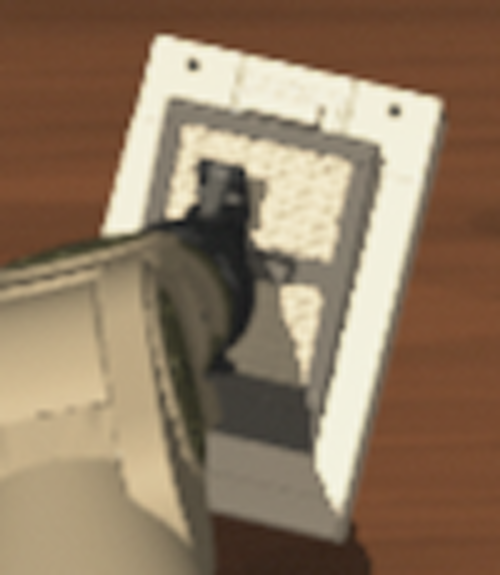

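The scene crop shows the tilted frame over the bay with its tongue still short of the lip. It sits ~1.5 mm to the −y side, so I'll shift it while lowering.

Call:
jog_arm:
  series: [0.001,-0.002,0.004,0,0,0,0,0.0017,-0.003,0.008,0,0,0,0,0.0017,-0.004,0.011,0,0,0,0,0.0017,-0.004,0.011,0,0,0,0,0.0017,-0.004,0.011,0,0,0,0]

```text
t: 5.82
eef_pos: [0.4953, 0.1519, 0.1044]
tool_rot: [0.781, 0.607, 0.089, 0.116]
force: [0.3, -0.2, -3.4]
gripper_width: 0.0107
```

Run:
```python
from h import *
o=st();tip()
for a in((-80,54,17,2),(-91,53.5,17,2)):
    p,r=tippose(*a);rel(p,r)
```

```text
t 5.82 tcp [495.3 151.9 104.4] F [ 0.3 -0.2 -3.4] w 10.7 zyx [[0.928, -0.236, 0.29], [0.28, -0.072, -0.957]]
tip in cleaner mm [-72.7   1.7  54. ] free edge [ 99.6   2.1 106.1]
shift mm [ 0.1 -7.1 -2.5] turn [-0.028  0.003  0.023]
shift mm [  0.1 -17.7  -5.2] turn [-0.028  0.003  0.023]
```

Call:
jog_arm:
  series: [0,-0.003,-0.001,0,0,0,0,0,-0.006,-0.002,0,0,0,0,0,-0.009,-0.003,0,0,0,0,0,-0.012,-0.004,0,0,0,0,0,-0.015,-0.0045,0,0,0,0,0,-0.017,-0.005,0,0,0,0,0,-0.017,-0.005,0,0,0,0]

```text
t: 6.4
eef_pos: [0.4775, 0.1564, 0.1041]
tool_rot: [0.781, 0.607, 0.089, 0.116]
force: [0.6, -0.3, -3.3]
gripper_width: 0.0111
```

Run:
```python
from h import *
report(tag="q6");o=st();tip()
im=cv2.imread("pics/q6_scene.png");cv2.imwrite("pics/q6s.png",cv2.resize(im[180:290,250:370],None,fx=5,fy=5,interpolation=cv2.INTER_CUBIC))
im=cv2.imread("pics/q6_top.png");cv2.imwrite("pics/q6t.png",cv2.resize(im[165:280,180:280],None,fx=5,fy=5,interpolation=cv2.INTER_CUBIC))
```

```text
t 6.4 tcp [477.5 156.4 104.1] F [ 0.6 -0.3 -3.3] w 11.1 zyx [[0.928, -0.235, 0.289], [0.28, -0.072, -0.957]]
top a -103 -80 n 206 h -9.3 b pct [-73.9  -5. ]
top a -76 -40 n 280 h -8.1 b pct [-73.4  -1.8]
top a -40 -10 n 189 h -8.8 b pct [-62.7 -13.4]
top a 15 40 n 280 h -9.6 b pct [-62.2  56.3]
top a 40 76 n 516 h -8.7 b pct [-62.   56.5]
top b -58 -40 h -7.1 a pct [-118.6   77.8]
top b -40 -20 h -8.5 a pct [-118.7   77.6]
top b 20 40 h -10.0 a pct [15.4 78.4]
top b 40 58 h -8.4 a pct [ 5.8 78.4]
scene a -103 -80 n 195 h -8.7 b pct [-34.2  72.3]
scene a -76 -40 n 226 h -9.2 b pct [-22.2  73.1]
scene a -40 -10 n 131 h -9.2 b pct [-56.3  58.7]
scene a 15 40 n 221 h -9.4 b pct [-62.1  58. ]
scene a 40 76 n 303 h -9.0 b pct [-63.   57.5]
scene b -58 -40 h -8.7 a pct [-83.8  81.3]
scene b -40 -20 h -8.4 a pct [-118.2   80.3]
scene b 20 40 h -8.7 a pct [-116.7   79.8]
scene b 40 58 h -8.3 a pct [-115.9   79.2]
t 6.5 tcp [478.1 156.3 104.3] F [ 0.5 -0.2 -3.8] w 10.5 zyx [[0.928, -0.236, 0.29], [0.281, -0.072, -0.957]]
tip in cleaner mm [-90.4   1.7  53.9] free edge [ 81.8   2.2 106. ]
```

View pics/q6s.png

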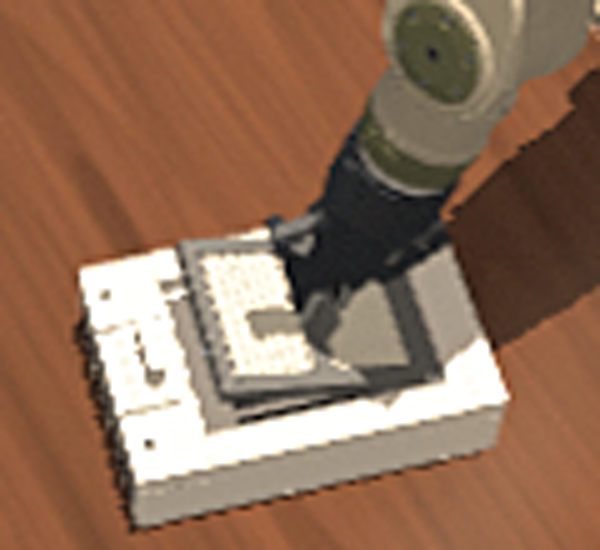

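View pics/q6t.png

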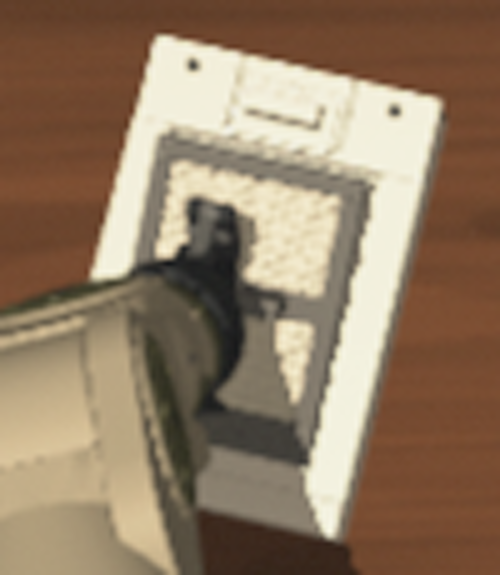

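No contact forces. The tongue tip is at x≈−90 under the lip, with the free edge up. Now I'll swing it down about the tip.

Run:
```python
from h import *
for a in((-90,53.5,14,2),(-90,53.5,11,2),(-90,53,8,2),(-90,53,6,2),(-90,53,4,2),(-90,52.5,2,2),(-90,52,0,2)):
    p,r=tippose(*a);rel(p,r)
```

```text
shift mm [0.  1.2 5.6] turn [0.474 0.003 0.024]
shift mm [ 0.   2.  11.1] turn [0.974 0.003 0.024]
shift mm [ 0.   2.2 17.1] turn [1.474 0.004 0.024]
shift mm [ 0.   2.4 20.7] turn [1.807 0.005 0.024]
shift mm [ 0.   2.4 24.4] turn [2.141 0.005 0.024]
shift mm [ 0.   2.1 28.5] turn [2.474 0.005 0.024]
shift mm [ 0.   1.7 32.7] turn [2.807 0.006 0.024]
```

Call:
jog_arm:
  series: [0,0.001,0.003,0.24,0,0.02,0,0,0.0012,0.0056,0.47,0,0.02,0,0,0.0016,0.0083,0.72,0,0.02,0,0,0.002,0.011,0.97,0,0.02,0,0,0.0021,0.014,1.22,0,0.02,0,0,0.0022,0.017,1.47,0,0.02,0,0,0.0024,0.0207,1.81,0,0.02,0,0,0.0024,0.0207,1.81,0,0.02,0]

```text
t: 7.17
eef_pos: [0.4883, 0.1537, 0.0847]
tool_rot: [0.79, 0.612, 0.031, 0.041]
force: [0.6, -0.1, -3.1]
gripper_width: 0.0108
```

Run:
```python
from h import *
st();tip()
for a in((-90,53,4,2),(-90,52.5,2,2),(-90,52,0,2),(-90,51,0,2)):
    p,r=tippose(*a);rel(p,r)
```

```text
t 7.17 tcp [488.3 153.7  84.7] F [ 0.6 -0.1 -3.1] w 10.8 zyx [[0.963, -0.249, 0.103], [0.1, -0.026, -0.995]]
tip in cleaner mm [-87.9   2.1  52.8] free edge [91.2  1.8 71.3]
shift mm [ 0.1 -1.5  3. ] turn [ 0.318  0.006 -0.011]
shift mm [ 0.1 -0.9  7.1] turn [ 0.651  0.006 -0.012]
shift mm [ 0.1 -0.6 11.3] turn [ 0.984  0.006 -0.012]
shift mm [ 0.1 -0.7 12.2] turn [ 0.984  0.006 -0.012]
```

Call:
jog_arm:
  series: [0,-0.0015,0.0005,0,0,0,0,0,-0.0015,0.003,0.32,0,0,0,0,-0.0012,0.005,0.48,0,0,0,0,-0.001,0.007,0.65,0,0,0,0,-0.0008,0.009,0.82,0,0,0,0,-0.0006,0.011,0.98,0,0,0,0,-0.0006,0.011,0.98,0,0,0,0,-0.0006,0.011,0.98,0,0,0]

```text
t: 7.83
eef_pos: [0.489, 0.1535, 0.0735]
tool_rot: [0.791, 0.612, -0.0, 0.0]
force: [-0.5, -0.4, -2.9]
gripper_width: 0.0109
```

Run:
```python
from h import *
st();tip();p,r=tippose(-90,51,0,2);rel(p,r)
```

```text
t 7.83 tcp [489.  153.5  73.5] F [-0.5 -0.4 -2.9] w 10.9 zyx [[0.968, -0.25, 0.0], [0.0, -0.001, -1.0]]
tip in cleaner mm [-89.9   2.   52. ] free edge [90.1  1.8 52. ]
shift mm [ 0.1 -0.1  1. ] turn [ 0.003  0.007 -0.015]
```

Call:
jog_arm:
  series: [0,0,0.0005,0,0,0,0,0,0,0.001,0,0,0,0,0,0,0.001,0,0,0,0]

```text
t: 8.08
eef_pos: [0.4889, 0.1534, 0.0729]
tool_rot: [0.791, 0.612, -0.0, 0.001]
force: [-2.1, -0.3, -0.5]
gripper_width: 0.0109
```

Call:
jog_arm:
  series: [0,0,0.0005,0,0,0,0,0,0,0.001,0,0,0,0,0,0,0.001,0,0,0,0]

```text
t: 8.33
eef_pos: [0.4889, 0.1534, 0.0724]
tool_rot: [0.791, 0.612, 0.0, 0.001]
force: [-3.3, -1.6, 3.2]
gripper_width: 0.0108
```

```bash
cat >> h.py <<'E'
def cl(P): return R.from_euler('z',-CY).apply(P.reshape(-1,3)-CO)*1000
def seated(tag):
    for n in("top","scene"):
        im,d=camera(n);np.savez(f"pics/{tag}_{n}.npz",im=im,d=d);q=cl(cloud(n,d))
        x0,x1,y0,y1=(180,280,165,280) if n=="top" else (250,370,180,290)
        cv2.imwrite(f"pics/{tag}{n[0]}.png",cv2.resize(im[y0:y1,x0:x1],None,fx=5,fy=5,interpolation=cv2.INTER_CUBIC))
        ok=(q[:,2]>40)&(q[:,2]<82)
        for nm,k in {"far rail":(abs(q[:,0]-84)<5)&(abs(q[:,1])<50),"+y rail":(abs(q[:,0]-20)<55)&(abs(q[:,1]-55)<3),"-y rail":(abs(q[:,0]-20)<55)&(abs(q[:,1]+55)<3),"pleat far":(abs(q[:,0]-55)<15)&(abs(q[:,1])<40),"pleat near":(abs(q[:,0]+30)<12)&(abs(q[:,1])<40),"tongue":(abs(q[:,0]+72)<4)&(abs(q[:,1])<50),"rim":(abs(q[:,0]-128)<10)&(abs(q[:,1])>35)&(abs(q[:,1])<75)}.items():
            k=k&ok;print(n,nm,k.sum(),np.round(np.median(q[k,2]),1) if k.sum() else '')
E
python3 - <<'E'
from h import *
st();tip();seated("q7")
E
```

```text
t 8.33 tcp [488.9 153.4  72.4] F [-3.3 -1.6  3.2] w 10.8 zyx [[0.968, -0.25, 0.001], [0.001, -0.001, -1.0]]
tip in cleaner mm [-89.9   1.9  50.8] free edge [90.1  1.7 51. ]
top far rail 66 66.5
top +y rail 0 
top -y rail 75 67.6
top pleat far 124 62.5
top pleat near 75 62.8
top tongue 13 54.8
top rim 102 69.8
scene far rail 68 64.9
scene +y rail 51 66.5
scene -y rail 7 64.7
scene pleat far 164 62.6
scene pleat near 99 63.8
scene tongue 48 57.2
scene rim 114 71.1
```

View pics/q7s.png

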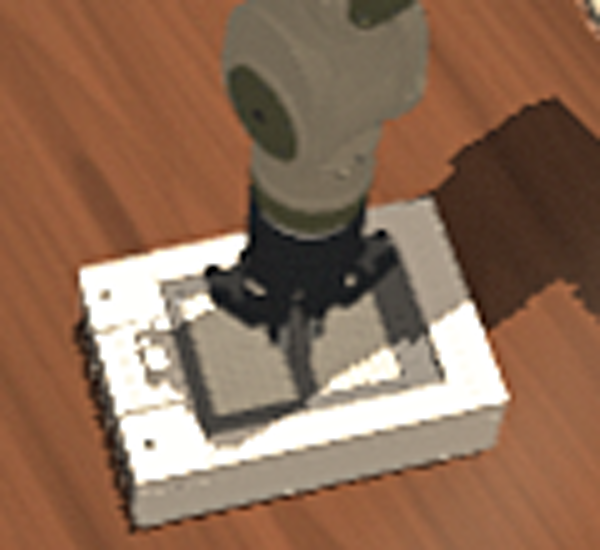

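View pics/q7t.png

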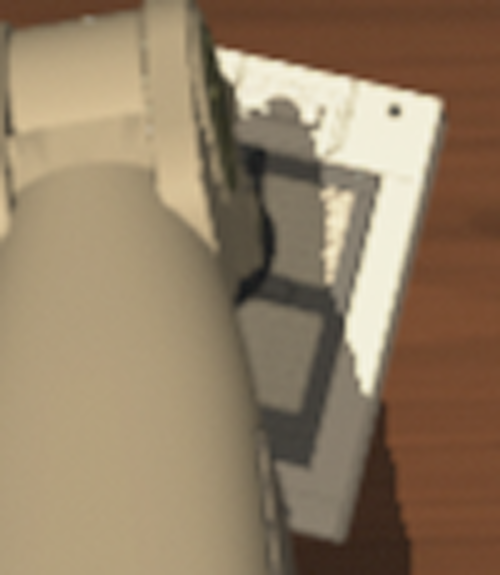

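Seated: the rail tops read 66 mm and the rim 70 mm, as specified. Releasing and rising.

Call:
jog_arm:
  series: [0,0,0,0,0,0,0.04,0,0,0,0,0,0,0.04,0,0,0,0,0,0,0.04,0,0,-0.02,0,0,0,0.04,0,0,-0.05,0,0,0,0.04,0,0,-0.065,0,0,0,0.04,0,0,-0.065,0,0,0,0.04]
  squeeze: 20

```text
t: 9.02
eef_pos: [0.4915, 0.154, 0.1409]
tool_rot: [0.791, 0.612, 0.003, 0.002]
force: [-0.5, 1.0, 0.0]
gripper_width: 0.0399
```

Run:
```python
from h import *
st()
def cp(x,y,z): return CO+R.from_euler('z',CY).apply([x/1000,y/1000,z/1000])
rel(cp(114,0.5,130),toolrot(CY));rel(cp(114,0.5,82),toolrot(CY))
```

```text
t 9.02 tcp [491.5 154.  140.9] F [-0.5  1.   0. ] w 39.9 zyx [[0.968, -0.25, 0.007], [0.008, 0.0, -1.0]]
shift mm [-2.4 98.5 11.6] turn [ 0.07  -0.018 -0.012]
shift mm [-2.5 98.1 59.6] turn [ 0.07  -0.018 -0.012]
```

Call:
jog_arm:
  series: [0,0.02,0,0,0,0,0.04,-0.001,0.05,0.005,0,0,0,0.04,-0.002,0.08,0.01,0.07,0,0,0.04,-0.0024,0.0985,0.0116,0.07,0,0,0.04,-0.0024,0.0985,0.0116,0.07,0,0,0.04,-0.0024,0.0985,0.0116,0.07,0,0,0.04]

```text
t: 9.52
eef_pos: [0.5865, 0.1266, 0.1283]
tool_rot: [0.791, 0.612, -0.0, -0.001]
force: [-0.8, 0.5, -0.5]
gripper_width: 0.0401
```

Run:
```python
from h import *
seated("q8");st()
def cp(x,y,z): return CO+R.from_euler('z',CY).apply([x/1000,y/1000,z/1000])
for n in("top","scene"):
    q=cl(cloud(n,np.load(f"pics/q8_{n}.npz")['d']));k=(abs(q[:,0]-110)<16)&(abs(q[:,1])<30)&(q[:,2]>93)&(q[:,2]<110);print(n,k.sum(),q[k].mean(0) if k.sum() else '',np.percentile(q[k,0],[3,97]) if k.sum() else '')
    k=(abs(q[:,0]-13)<30)&(abs(q[:,1])<40)&(q[:,2]>90)&(q[:,2]<105);print(n,"bar",k.sum(),q[k].mean(0) if k.sum() else '')
rel(cp(114,0.5,82),toolrot(CY))
```

```text
top far rail 38 65.8
top +y rail 0 
top -y rail 55 65.4
top pleat far 22 61.0
top pleat near 0 
top tongue 0 
top rim 96 69.7
scene far rail 61 65.4
scene +y rail 57 65.8
scene -y rail 37 65.0
scene pleat far 179 62.1
scene pleat near 143 62.6
scene tongue 56 55.0
scene rim 67 70.9
t 9.62 tcp [585.2 127.1 129. ] F [-0.5 -0.1 -0.5] w 40.2 zyx [[0.968, -0.25, -0.002], [-0.002, 0.002, -1.0]]
top 22 [112.85656244 -15.00683066 100.14139706] [107.07878088 117.81032123]
top bar 0 
scene 47 [114.58547092   1.57529995 100.24178237] [108.54801679 120.29350332]
scene bar 59 [16.04405086 -0.20556157 95.61064078]
shift mm [ 0.1  1.2 47. ] turn [-0.021 -0.014 -0.011]
```

View pics/q8s.png

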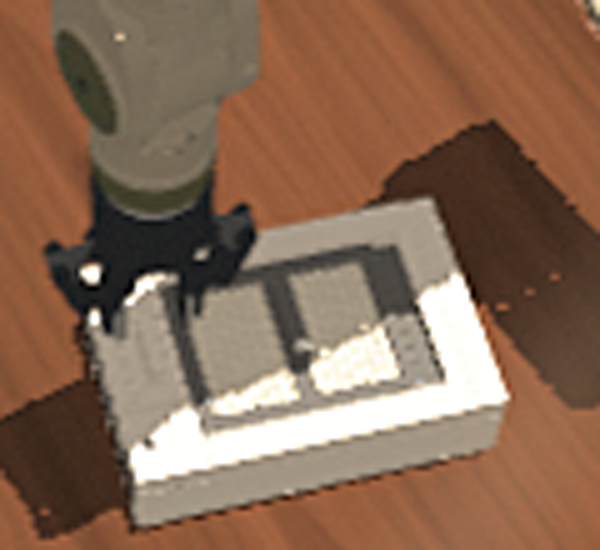

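View pics/q8t.png

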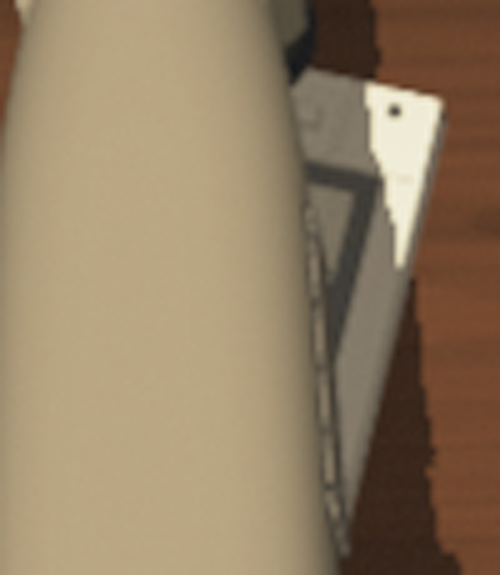

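The frame lies flat on its own, with rails at 65–66 mm all round. Now lowering onto the catch fin.

Call:
jog_arm:
  series: [0,0.001,0.02,0,0,0,0.04,0,0.001,0.037,0,0,0,0.04,0,0.001,0.046,0,0,0,0.04,0,0.001,0.046,0,0,0,0.04,0,0.001,0.046,0,0,0,0.02,0,0.001,0.046,0,0,0,0.0,0,0.001,0.046,0,0,0,0.0,0,0.001,0.046,0,0,0,0.0]

```text
t: 10.28
eef_pos: [0.5863, 0.1272, 0.0842]
tool_rot: [0.79, 0.612, 0.0, -0.001]
force: [-2.6, 0.4, 2.5]
gripper_width: 0.0113
```

Run:
```python
from h import *
o=st();print(cl(o['eef_pos']))
```

```text
t 10.28 tcp [586.3 127.2  84.2] F [-2.6  0.4  2.5] w 11.3 zyx [[0.968, -0.25, -0.001], [-0.001, 0.002, -1.0]]
[[113.95104419   0.72926994  84.16031224]]
```

Call:
jog_arm:
  series: [0,-0.002,0,0,0,0,0,0,-0.004,0,0,0,0,0,0,-0.006,0,0,0,0,0,0,-0.008,0,0,0,0,0,0,-0.01,0,0,0,0,0,0,-0.012,0,0,0,0,0,0,-0.012,0,0,0,0,0]

```text
t: 10.87
eef_pos: [0.5743, 0.1304, 0.0843]
tool_rot: [0.79, 0.613, 0.0, -0.001]
force: [0.6, 0.2, -2.2]
gripper_width: 0.0111
```

Run:
```python
from h import *
o=st();print(cl(o['eef_pos']))
```

```text
t 10.87 tcp [574.3 130.4  84.3] F [ 0.6  0.2 -2.2] w 11.1 zyx [[0.968, -0.25, -0.001], [-0.001, 0.002, -1.0]]
[[101.51202032   0.74995329  84.2707215 ]]
```

Call:
jog_arm:
  series: [0,-0.0015,0,0,0,0,0,0,-0.003,0,0,0,0,0,0,-0.0045,0,0,0,0,0,0,-0.0045,0,0,0,0,0]

```text
t: 11.2
eef_pos: [0.5696, 0.1316, 0.0843]
tool_rot: [0.79, 0.613, 0.0, -0.001]
force: [2.4, 0.1, -2.3]
gripper_width: 0.0112
```

Call:
jog_arm:
  series: [0,-0.001,0,0,0,0,0,0,-0.002,0,0,0,0,0,0,-0.002,0,0,0,0,0]

```text
t: 11.45
eef_pos: [0.5694, 0.1316, 0.0844]
tool_rot: [0.791, 0.612, 0.001, 0.0]
force: [6.0, -2.8, -7.8]
gripper_width: 0.0114
```

Run:
```python
from h import *
o=st();print(cl(o['eef_pos']))
```

```text
t 11.45 tcp [569.4 131.6  84.4] F [ 6.  -2.8 -7.8] w 11.4 zyx [[0.968, -0.25, 0.002], [0.002, 0.002, -1.0]]
[[96.4651656   0.75744314 84.36633991]]
```

Call:
jog_arm:
  series: [0,-0.001,0,0,0,0,0,0,-0.002,0,0,0,0,0,0,-0.003,0,0,0,0,0,0,-0.003,0,0,0,0,0]

```text
t: 11.78
eef_pos: [0.5693, 0.1317, 0.0845]
tool_rot: [0.791, 0.612, 0.003, 0.002]
force: [10.6, -3.3, -9.0]
gripper_width: 0.0111
```

Run:
```python
from h import *
o=st();print(cl(o['eef_pos']))
```

```text
t 11.78 tcp [569.3 131.7  84.5] F [10.6 -3.3 -9. ] w 11.1 zyx [[0.968, -0.251, 0.007], [0.007, 0.0, -1.0]]
[[96.38521361  0.78513973 84.47167748]]
```

Firm stop at 10 N with no further travel, 17.5 mm from the open position. I'll ease off, open and rise.

Call:
jog_arm:
  series: [0,0,0,0,0,0,0.03,0,0,0,0,0,0,0.04,0,0,0,0,0,0,0.04,0,0,-0.02,0,0,0,0.04,0,0,-0.045,0,0,0,0.04,0,-0.01,-0.055,0,0,0,0.04,0,-0.03,-0.055,0,0,0,0.04,0,-0.06,-0.055,0,0,0,0.04,0,-0.08,-0.055,0,0,0,0.04,0,-0.083,-0.055,0,0,0,0.04]

```text
t: 12.62
eef_pos: [0.4835, 0.1533, 0.1386]
tool_rot: [0.79, 0.613, 0.001, 0.001]
force: [-0.7, 0.2, -0.5]
gripper_width: 0.0402
```

Run:
```python
from h import *
seated("q9");o=st();print(cl(o['eef_pos']))
for n in("top","scene"):
    q=cl(cloud(n,np.load(f"pics/q9_{n}.npz")['d']));k=(abs(q[:,0]-105)<18)&(abs(q[:,1])<30)&(q[:,2]>95)&(q[:,2]<110);print(n,"fin",k.sum(),q[k].mean(0) if k.sum() else '',np.percentile(q[k,0],[3,97]) if k.sum() else '')
    k=(abs(q[:,0]-13)<30)&(abs(q[:,1])<40)&(q[:,2]>90)&(q[:,2]<102);print(n,"bar",k.sum(),q[k].mean(0) if k.sum() else '')
```

```text
top far rail 87 70.5
top +y rail 0 
top -y rail 80 65.7
top pleat far 150 61.8
top pleat near 110 62.5
top tongue 25 55.5
top rim 109 70.0
scene far rail 56 71.8
scene +y rail 51 66.9
scene -y rail 37 65.9
scene pleat far 180 61.9
scene pleat near 131 61.9
scene tongue 65 55.4
scene rim 117 70.4
t 12.72 tcp [487.3 152.9 139.1] F [ 0.2  0.4 -0.4] w 39.8 zyx [[0.968, -0.249, 0.007], [0.007, 0.0, -1.0]]
[[ 11.60010103   0.93516445 139.10592026]]
top fin 58 [ 98.04311109  -2.04656874 101.46171744] [ 92.32146994 103.20467996]
top bar 37 [ 14.28858267 -18.17629649  95.69012871]
scene fin 43 [ 99.7118536    1.36254425 101.43638665] [ 93.85514715 105.39416032]
scene bar 51 [15.40334481  2.65925178 94.82298616]
```

View pics/q9s.png

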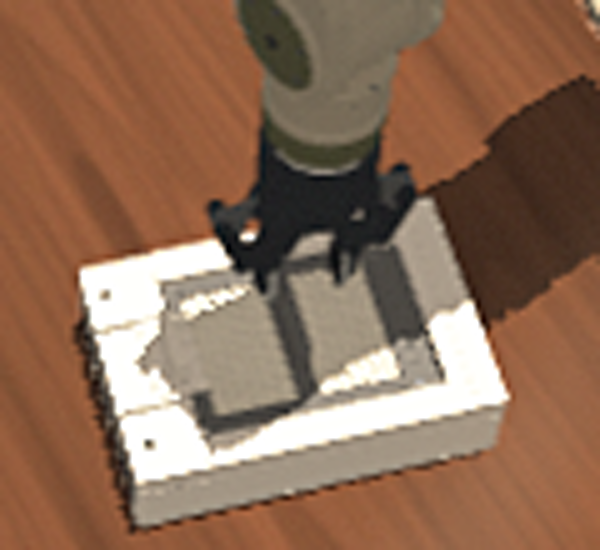

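View pics/q9t.png

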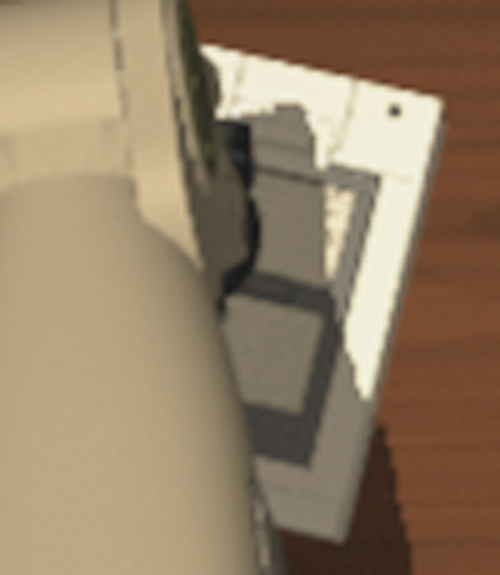

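Run:
```python
from h import *
for tag in ("top0","scene0","q8_scene","q9_top","q9_scene"):
    n="top" if "top" in tag else "scene"
    q=cl(cloud(n,np.load(f"pics/{tag}.npz")['d']))
    ys=(abs(q[:,1])<26) if n=="scene" or tag=="top0" else ((q[:,1]<-2)&(q[:,1]>-28))
    r=[]
    for x in np.arange(72,126,2):
        k=ys&(abs(q[:,0]-x)<=1)&(q[:,2]>40)&(q[:,2]<110)
        r.append(f"{x}:{np.median(q[k,2]):.0f}" if k.sum()>2 else f"{x}:-")
    print(tag," ".join(r))
```

```text
top0 72:51 74:50 76:50 78:51 80:50 82:51 84:52 86:50 88:49 90:52 92:53 94:65 96:73 98:76 100:76 102:76 104:76 106:80 108:95 110:102 112:101 114:101 116:102 118:102 120:- 122:- 124:75
scene0 72:51 74:52 76:53 78:53 80:50 82:48 84:48 86:50 88:50 90:52 92:- 94:67 96:72 98:77 100:75 102:75 104:75 106:- 108:98 110:98 112:102 114:104 116:99 118:100 120:85 122:77 124:75
q8_scene 72:62 74:62 76:64 78:61 80:64 82:64 84:64 86:68 88:67 90:65 92:65 94:70 96:68 98:75 100:78 102:75 104:78 106:- 108:- 110:99 112:97 114:101 116:96 118:102 120:85 122:77 124:78
q9_top 72:62 74:63 76:65 78:61 80:63 82:75 84:77 86:77 88:78 90:75 92:84 94:98 96:97 98:100 100:100 102:101 104:76 106:- 108:73 110:76 112:78 114:75 116:71 118:69 120:70 122:69 124:69
q9_scene 72:61 74:65 76:63 78:62 80:- 82:76 84:76 86:77 88:78 90:79 92:77 94:100 96:99 98:97 100:102 102:98 104:86 106:79 108:75 110:75 112:76 114:74 116:70 118:70 120:72 122:70 124:70
```

The plate edge is now at x≈81.5 and the fin at 98.5, which matches the closed values. The TCP travel (17.5 mm) and the seen travel (~15 mm) disagree, so I'll push the fin from behind with closed fingers to be sure.

Run:
```python
from h import *
def cp(x,y,z): return CO+R.from_euler('z',CY).apply([x/1000,y/1000,z/1000])
o=st();print(cl(o['eef_pos']));rel(cp(136,0,140),toolrot(CY));rel(cp(136,0,85),toolrot(CY))
```

```text
t 12.72 tcp [487.3 152.9 139.1] F [ 0.2  0.4 -0.4] w 39.8 zyx [[0.968, -0.249, 0.007], [0.007, 0.0, -1.0]]
[[ 11.60010103   0.93516445 139.10592026]]
shift mm [ -0.9 124.4  -0. ] turn [ 0.067 -0.021 -0.006]
shift mm [ -1. 124.  55.] turn [ 0.067 -0.021 -0.006]
```

Call:
jog_arm:
  series: [0,0.03,0,0,0,0,0,0,0.06,0,0,0,0,0,0,0.09,0,0.07,0,0,0,0,0.115,0,0.07,0,0,0,0,0.124,0,0.07,0,0,0,0,0.124,0.02,0.07,0,0,0,0,0.124,0.04,0.07,0,0,0,0,0.124,0.053,0.07,0,0,0,0,0.124,0.053,0.07,0,0,0,0,0.124,0.053,0.07,0,0,0]

```text
t: 13.55
eef_pos: [0.607, 0.1219, 0.0861]
tool_rot: [0.79, 0.613, -0.0, -0.001]
force: [-0.0, -0.3, 0.7]
gripper_width: -0.0002
```

Call:
jog_arm:
  series: [0,-0.003,0,0,0,0,0,0,-0.006,0,0,0,0,0,0,-0.009,0,0,0,0,0,0,-0.012,0,0,0,0,0,0,-0.014,0,0,0,0,0,0,-0.014,0,0,0,0,0]

```text
t: 14.05
eef_pos: [0.593, 0.1257, 0.0867]
tool_rot: [0.79, 0.613, 0.0, -0.001]
force: [0.6, 0.0, -0.9]
gripper_width: 0.0001
```

Run:
```python
from h import *
o=st();print(cl(o['eef_pos']))
```

```text
t 14.05 tcp [593.  125.7  86.7] F [ 0.6  0.  -0.9] w 0.1 zyx [[0.968, -0.249, -0.002], [-0.002, 0.002, -1.0]]
[[120.81206719   0.85474692  86.68438372]]
```

Call:
jog_arm:
  series: [0,-0.0015,0,0,0,0,0,0,-0.003,0,0,0,0,0,0,-0.0045,0,0,0,0,0,0,-0.006,0,0,0,0,0,0,-0.006,0,0,0,0,0]

```text
t: 14.47
eef_pos: [0.5884, 0.1269, 0.0869]
tool_rot: [0.79, 0.613, 0.001, -0.0]
force: [5.5, -1.7, -0.5]
gripper_width: 0.0001
```

Call:
jog_arm:
  series: [0,-0.0015,0,0,0,0,0,0,-0.003,0,0,0,0,0,0,-0.004,0,0,0,0,0,0,-0.004,0,0,0,0,0]

```text
t: 14.8
eef_pos: [0.5882, 0.127, 0.0873]
tool_rot: [0.791, 0.612, 0.003, 0.002]
force: [11.2, -3.3, -5.9]
gripper_width: 0.0003
```

Run:
```python
from h import *
o=st();print(cl(o['eef_pos']))
```

```text
t 14.8 tcp [588.2 127.   87.3] F [11.2 -3.3 -5.9] w 0.3 zyx [[0.968, -0.25, 0.007], [0.008, 0.0, -1.0]]
[[115.81433483   0.90899537  87.27053593]]
```

Call:
jog_arm:
  series: [0,0.005,0,0,0,0,0,0,0.012,0,0,0,0,0,0,0.015,-0.015,0,0,0,0.01,0,0.015,-0.045,0,0,0,0.04,0,0,-0.06,0,0,0,0.04,0,-0.03,-0.06,-0.07,0,0,0.04,0,-0.065,-0.06,-0.07,0,0,0.04,0,-0.09,-0.06,-0.07,0,0,0.04,0,-0.102,-0.06,-0.07,0,0,0.04,0,-0.102,-0.06,-0.07,0,0,0.04]

```text
t: 15.63
eef_pos: [0.486, 0.1531, 0.1466]
tool_rot: [0.79, 0.613, 0.004, 0.004]
force: [-0.1, 0.3, -0.3]
gripper_width: 0.0399
```

Run:
```python
from h import *
seated("q10");o=st();print(cl(o['eef_pos']))
for tag in ("q10_top","q10_scene"):
    n="top" if "top" in tag else "scene"
    q=cl(cloud(n,np.load(f"pics/{tag}.npz")['d']))
    ys=(abs(q[:,1])<26) if n=="scene" else ((q[:,1]<-2)&(q[:,1]>-28))
    r=[]
    for x in np.arange(72,126,2):
        k=ys&(abs(q[:,0]-x)<=1)&(q[:,2]>40)&(q[:,2]<110)
        r.append(f"{x}:{np.median(q[k,2]):.0f}" if k.sum()>2 else f"{x}:-")
    print(tag," ".join(r))
    k=(abs(q[:,0]-105)<18)&(abs(q[:,1])<30)&(q[:,2]>95)&(q[:,2]<110);print(n,"fin",k.sum(),q[k].mean(0),np.percentile(q[k,0],[3,97]))
    k=(abs(q[:,0]-13)<30)&(abs(q[:,1])<40)&(q[:,2]>88)&(q[:,2]<102);print(n,"bar",k.sum(),q[k].mean(0),np.percentile(q[k,0],[3,97]))
```

```text
top far rail 89 69.4
top +y rail 0 
top -y rail 79 65.2
top pleat far 158 61.6
top pleat near 117 61.3
top tongue 26 57.0
top rim 116 70.0
scene far rail 58 71.0
scene +y rail 55 65.3
scene -y rail 35 64.4
scene pleat far 180 61.6
scene pleat near 132 62.4
scene tongue 58 55.3
scene rim 118 70.6
t 15.73 tcp [489.7 152.7 147. ] F [0.4 0.3 0.6] w 39.8 zyx [[0.968, -0.25, 0.016], [0.016, -0.002, -1.0]]
[[ 14.01402623   1.3025628  146.96221474]]
q10_top 72:59 74:65 76:63 78:61 80:64 82:73 84:77 86:76 88:77 90:75 92:89 94:100 96:97 98:99 100:102 102:98 104:98 106:- 108:76 110:74 112:78 114:77 116:69 118:71 120:72 122:69 124:70
top fin 59 [ 97.48153673  -3.47341289 101.78270179] [ 91.58108785 103.31748202]
top bar 44 [ 13.62570258 -16.79155015  95.86102418] [ 8.5469245  19.94283471]
q10_scene 72:61 74:63 76:65 78:60 80:- 82:71 84:75 86:76 88:74 90:75 92:- 94:101 96:100 98:104 100:102 102:101 104:92 106:77 108:73 110:77 112:78 114:77 116:71 118:69 120:71 122:67 124:71
scene fin 44 [ 99.34169804   1.5132671  102.07793357] [ 93.857241   104.60511534]
scene bar 56 [15.8912137   0.58433273 94.93292469] [ 9.60378729 22.23528099]
```

View pics/q10s.png

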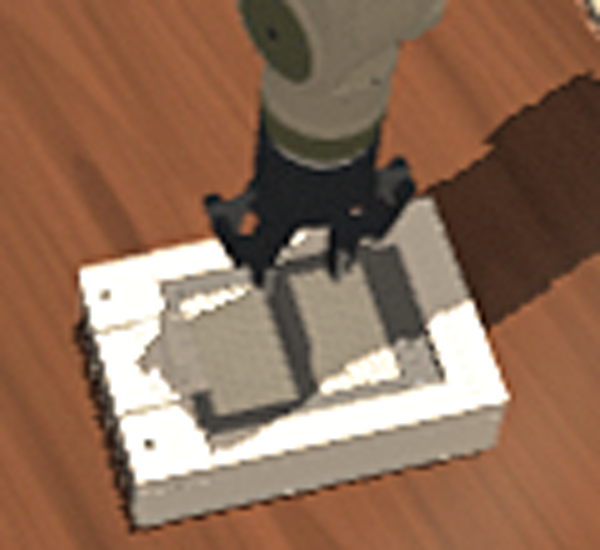

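Nothing changed: fin 98.4 mm averaged over the cameras, plate edge ≈82 mm, rails at 65–66 mm. The catch is fully over the edge. Now the grip bar.

Run:
```python
from h import *
def cp(x,y,z): return CO+R.from_euler('z',CY).apply([x/1000,y/1000,z/1000])
o=st();rel(cp(13.5,1,74),toolrot(CY))
```

```text
t 15.73 tcp [489.7 152.7 147. ] F [0.4 0.3 0.6] w 39.8 zyx [[0.968, -0.25, 0.016], [0.016, -0.002, -1.0]]
shift mm [-0.5 -1.7 72.9] turn [ 0.151 -0.023 -0.011]
```

Call:
jog_arm:
  series: [0,-0.001,0.02,0.15,0,0,0.04,0,-0.0015,0.045,0.15,0,0,0.04,0,-0.0017,0.062,0.15,0,0,0.04,0,-0.0017,0.072,0.15,0,0,0.04,0,-0.0017,0.0725,0.15,0,0,0.04,0,-0.0017,0.0725,0.15,0,0,0.04]

```text
t: 16.23
eef_pos: [0.4898, 0.1527, 0.0741]
tool_rot: [0.791, 0.612, 0.001, -0.001]
force: [0.3, 0.4, 0.4]
gripper_width: 0.0401
```

Run:
```python
from h import *
def cp(x,y,z): return CO+R.from_euler('z',CY).apply([x/1000,y/1000,z/1000])
o=st();print(cl(o['eef_pos']));rel(cp(13.5,1,74),toolrot(CY))
```

```text
t 16.23 tcp [489.8 152.7  74.1] F [0.3 0.4 0.4] w 40.1 zyx [[0.968, -0.251, -0.001], [-0.0, 0.002, -1.0]]
[[14.08999309  1.34627436 74.09722985]]
shift mm [-0.3 -0.6  0.1] turn [-0.008 -0.019 -0.017]
```

Call:
jog_arm:
  series: [0,0,0,0,0,0,0.02,0,0,0,0,0,0,0.01,0,0,0,0,0,0,0.0,0,0,0,0,0,0,0.0,0,0,0,0,0,0,0.0,0,0,0,0,0,0,0.0]
  squeeze: 60

```text
t: 16.73
eef_pos: [0.4902, 0.1529, 0.0754]
tool_rot: [0.791, 0.612, 0.001, -0.001]
force: [-1.2, -0.0, 6.2]
gripper_width: 0.0105
```

Call:
jog_arm:
  series: [0,0,0,0,0,0,0.0,0,0,0,0,0,0,0.0]

```text
t: 16.9
eef_pos: [0.4903, 0.1529, 0.0756]
tool_rot: [0.791, 0.612, 0.001, -0.0]
force: [-0.3, 0.2, -2.4]
gripper_width: 0.0105
```

Call:
jog_arm:
  series: [0,0,-0.0005,0,0,0,0,0,0,-0.001,0,0,0,0,0,0,-0.0015,0,0,0,0,0,0,-0.002,0,0,0,0,0,0,-0.0025,0,0,0,0,0,0,-0.0025,0,0,0,0]

```text
t: 17.4
eef_pos: [0.4903, 0.1529, 0.0782]
tool_rot: [0.791, 0.612, 0.001, -0.0]
force: [0.6, 0.2, -4.0]
gripper_width: 0.0109
```

Call:
jog_arm:
  series: [0,0,-0.0003,0,0,0,0,0,0,-0.0006,0,0,0,0,0,0,-0.0009,0,0,0,0,0,0,-0.0012,0,0,0,0,0,0,-0.0012,0,0,0,0]

```text
t: 17.82
eef_pos: [0.4902, 0.1529, 0.0794]
tool_rot: [0.791, 0.612, 0.001, -0.0]
force: [-0.7, -0.3, -3.0]
gripper_width: 0.0106
```

Call:
jog_arm:
  series: [0,0,-0.0003,0,0,0,0,0,0,-0.0006,0,0,0,0,0,0,-0.0009,0,0,0,0,0,0,-0.0009,0,0,0,0]

```text
t: 18.15
eef_pos: [0.4902, 0.1528, 0.08]
tool_rot: [0.791, 0.612, 0.001, -0.001]
force: [2.2, -0.4, -6.3]
gripper_width: 0.0106
```

Call:
jog_arm:
  series: [0,0,-0.0004,0,0,0,0,0,0,-0.0006,0,0,0,0,0,0,-0.0008,0,0,0,0,0,0,-0.0008,0,0,0,0]

```text
t: 18.48
eef_pos: [0.4903, 0.1528, 0.0804]
tool_rot: [0.791, 0.612, 0.001, -0.001]
force: [4.5, -0.3, -11.7]
gripper_width: 0.0108
```

Call:
jog_arm:
  series: [0,0,-0.0003,0,0,0,0,0,0,-0.0003,0,0,0,0,0,0,-0.0003,0,0,0,0,0,0,-0.0003,0,0,0,0,0,0,-0.0003,0,0,0,0]

```text
t: 18.9
eef_pos: [0.4903, 0.1528, 0.0805]
tool_rot: [0.791, 0.612, 0.001, -0.001]
force: [5.2, -0.3, -12.6]
gripper_width: 0.0108
```

Run:
```python
from h import *
st();seated("q11");o=st();print(cl(o['eef_pos']))
```

```text
t 18.9 tcp [490.3 152.8  80.5] F [  5.2  -0.3 -12.6] w 10.8 zyx [[0.968, -0.25, 0.001], [0.001, 0.002, -1.0]]
top far rail 69 72.2
top +y rail 0 
top -y rail 82 70.4
top pleat far 121 67.6
top pleat near 71 67.9
top tongue 11 63.5
top rim 101 69.2
scene far rail 62 71.5
scene +y rail 60 70.2
scene -y rail 6 68.4
scene pleat far 165 66.9
scene pleat near 106 67.8
scene tongue 54 62.5
scene rim 115 70.5
t 19.0 tcp [490.3 152.8  80.6] F [  4.9  -0.7 -12.7] w 10.4 zyx [[0.968, -0.25, 0.001], [0.001, 0.002, -1.0]]
[[14.59171255  1.52999691 80.56505403]]
```

View pics/q11s.png

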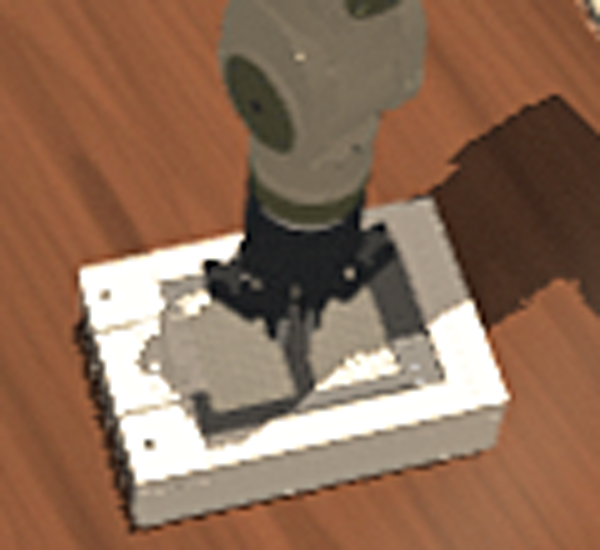

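The catch holds: 12.6 N on the wrist (≈10 N plus the frame's weight), frame stopped after ≈4.5 mm of lift. Settling it back gently.

Call:
jog_arm:
  series: [0,0,0.0005,0,0,0,0,0,0,0.001,0,0,0,0,0,0,0.0015,0,0,0,0,0,0,0.002,0,0,0,0,0,0,0.0025,0,0,0,0,0,0,0.003,0,0,0,0,0,0,0.0035,0,0,0,0,0,0,0.004,0,0,0,0,0,0,0.0044,0,0,0,0,0,0,0.0044,0,0,0,0]

```text
t: 19.83
eef_pos: [0.4902, 0.1528, 0.0761]
tool_rot: [0.791, 0.612, 0.001, -0.001]
force: [-0.6, -0.0, -3.5]
gripper_width: 0.0107
```

Call:
jog_arm:
  series: [0,0,0.0004,0,0,0,0,0,0,0.0008,0,0,0,0,0,0,0.0008,0,0,0,0]

```text
t: 20.08
eef_pos: [0.4903, 0.1528, 0.0754]
tool_rot: [0.791, 0.612, 0.001, -0.001]
force: [-1.3, 0.4, -2.4]
gripper_width: 0.0107
```

Call:
jog_arm:
  series: [0,0,0.0004,0,0,0,0,0,0,0.0007,0,0,0,0,0,0,0.0007,0,0,0,0]

```text
t: 20.33
eef_pos: [0.4903, 0.1528, 0.0754]
tool_rot: [0.791, 0.612, 0.001, -0.0]
force: [-3.7, -0.0, 5.2]
gripper_width: 0.0106
```

Call:
jog_arm:
  series: [0,0,0,0,0,0,0.02,0,0,0,0,0,0,0.04,0,0,0,0,0,0,0.04,0,0,0,0,0,0,0.04,0,0,-0.01,0,0,0,0.04,0,0,-0.03,0,0,0,0.04,0,0,-0.065,0,0,0,0.04,0,0,-0.1,0,0,0,0.04,0,0,-0.13,0,0,0,0.04,0,0,-0.15,0,0,0,0.04]
  squeeze: 20

```text
t: 21.17
eef_pos: [0.4911, 0.1526, 0.2296]
tool_rot: [0.791, 0.612, 0.003, 0.001]
force: [0.1, 0.2, 0.1]
gripper_width: 0.0399
```

Call:
jog_arm:
  series: [0.03,-0.02,0,0,0,0,0.04,0.06,-0.04,0,0,0,0,0.04,0.1,-0.06,0,0,0,0,0.04,0.135,-0.08,0,0,0,0,0.04,0.17,-0.1,0,0,0,0,0.04,0.2,-0.11,0,0,0,0,0.04,0.235,-0.12,0,0,0,0,0.04,0.265,-0.12,0,0,0,0,0.04,0.28,-0.12,0,0,0,0,0.04,0.28,-0.12,0,0,0,0,0.04]

```text
t: 22.0
eef_pos: [0.4452, 0.4569, 0.2301]
tool_rot: [0.79, 0.613, 0.004, 0.0]
force: [-0.4, -0.5, 0.2]
gripper_width: 0.0401
```

Run:
```python
from h import *
seated("q12");st()
for tag in ("q12_top","q12_scene"):
    n=tag[4:];z=np.load(f"pics/{tag}.npz");q=cl(cloud(n,z['d']))
    k=(abs(q[:,0]-105)<18)&(abs(q[:,1])<30)&(q[:,2]>95)&(q[:,2]<110);print(n,"fin",k.sum(),q[k].mean(0),np.percentile(q[k,0],[3,97]))
    k=(abs(q[:,0]-13)<30)&(abs(q[:,1])<40)&(q[:,2]>88)&(q[:,2]<102);print(n,"bar",k.sum(),q[k].mean(0))
    cv2.imwrite(f"pics/{tag}_full.png",z['im'])
```

```text
top far rail 137 67.6
top +y rail 80 65.3
top -y rail 81 66.2
top pleat far 285 61.9
top pleat near 237 61.5
top tongue 98 55.2
top rim 189 69.7
scene far rail 59 71.2
scene +y rail 44 64.9
scene -y rail 53 66.0
scene pleat far 180 62.0
scene pleat near 136 62.0
scene tongue 57 55.6
scene rim 116 69.9
t 22.1 tcp [444.8 453.8 230.2] F [-0.2 -0.1  1.3] w 40.1 zyx [[0.968, -0.25, 0.005], [0.006, 0.002, -1.0]]
top fin 69 [ 9.75300564e+01 -8.17930454e-02  1.01222521e+02] [ 92.16445877 103.02133793]
top bar 95 [15.7351506  -1.80610949 94.76902266]
scene fin 42 [ 99.57214709   0.35576105 101.64777948] [ 93.42558208 105.08300948]
scene bar 59 [17.97873918 -0.18757701 95.05956888]
```

View pics/q12_top_full.png

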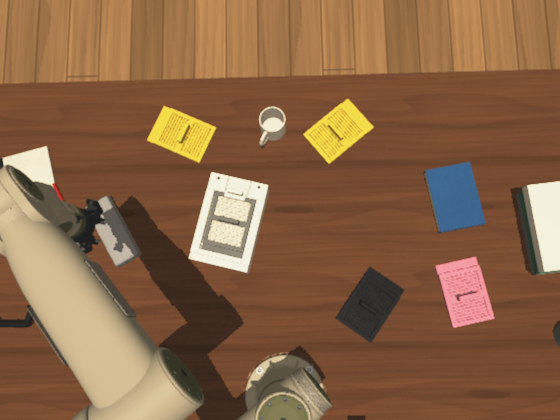

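View pics/q12s.png

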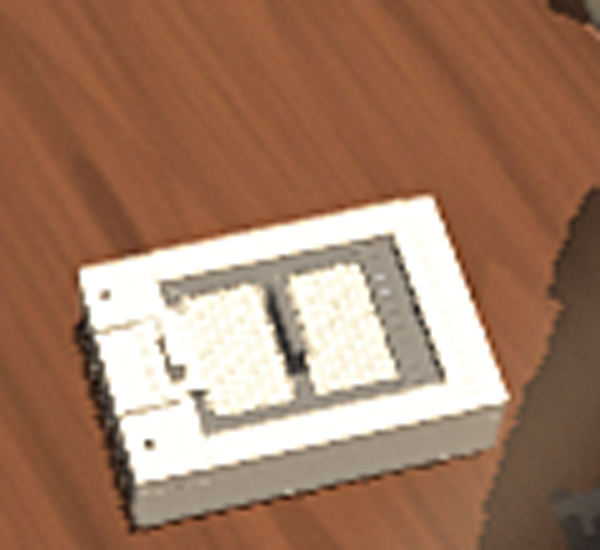

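The final top view shows the frame flat in the bay at (229,222) and the catch plate over its far edge at (236,187). The mug, book, pencil tin and look-alikes are where they started, and the arm is clear. Handing in.

Run:
```python
from h import *
st();print(arm.sign_off())
```

```text
t 22.1 tcp [444.8 453.8 230.2] F [-0.2 -0.1  1.3] w 40.1 zyx [[0.968, -0.25, 0.005], [0.006, 0.002, -1.0]]
the job is handed in; nothing more can be done
None
```

The filter frame is back in the air cleaner with the catch closed over its free edge. The pull test held, and I handed the job in at 22.1 s with the robot clear of everything.

- **Fitting:** I took the grey frame by its grip bar, tilted it 17°, hooked the tongue under the lip and swung it down flat. I then slid the catch to a firm stop.
- **Pull test:** I built the pull up slowly to about 12.6 N at the wrist, which is roughly 10 N plus the frame's weight. The frame stopped after about 4.5 to 5 mm of lift and the catch held. I then lowered it back flat and let go.
- **Last checks:** The side rails read 65–66 mm above the desk and the rim about 70 mm, which is right for a seated frame. The catch fin was at about 98.5 mm on the cleaner's x axis, matching closed. The mug, book, pencil tin and look-alikes showed no movement in the final top view, judged by eye.
- **What disagreed:** The two cameras differ by about 2 mm. The gripper moved 17.5 mm while closing the catch, but the images showed only about 15 mm of travel, because the catch seems to have started about 3 mm in. A second push from behind, up to about 11 N, met a firm stop and moved nothing I could measure. By the images, the frame may have shifted 2 mm along its play during the pull, away from the lip.

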